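Load a module into the bench test fixture and fit its hold-down plate

TASK

Put the metal-can module flat into the low nest of the test fixture, either way round, and let go of it; then take the longer hold-down plate from its sloped stand and lower it over the fixture's two locating pins, thick pin through the large hole and thin pin through the small one, keeping hold of it until it rests flush on both rails. Let go and leave the shorter plate, the stands and everything else on the bench where they are.

Things in the scene. Friction and masses are not known exactly. Their poses are not given: they have to be found in the camera images.
- nest (a point): Nest centre, on the top of the fixed test fixture's black bed (100 x, 150 y, 16 mm high) between its rails. z up, axes as seat. The nest is a 49 (x) x 65 (y) mm pocket for the module inside aluminium stops 8 mm high: a strip along each y side and short stops at the corners of the x sides; the middle 41 mm of each x side is open for fingers, with flat bed beyond.
- seat (a point): Same fixture: midway between the two pins, level with the rail tops (42 mm above the table, 26 mm above the bed). y points from the thin to the thick pin, z up. Two grey rails run along x, 90 mm long, 28 mm wide, centred 55 mm either side in y, with an 82 mm channel between. The plate rests on the rail tops, centred on this point.
- pin_thick (a point): Centre of the tip of the thick steel locating pin, at y = +52 mm from seat: 14 mm diameter, stands 16 mm above its rail, top 3 mm tapered.
- pin_thin (a point): Centre of the tip of the thin steel locating pin, at y = -52 mm from seat: 8 mm diameter, stands 13 mm above its rail, top 3 mm tapered.
- module_center (a point): Centre (half-way up) of the module under test, a loose steel can 44 (x) x 60 (y) x 22 mm (z up), mean mass 0.09 kg, lying flat on the table, ribbed lid up. It is the same either way round.
- plate_grip (a point): Longer hold-down plate: loose aluminium, 90 (x) x 136 (y) x 8 mm (z), mean 0.28 kg. On its middle stands a black grip bar 34 (x) x 12 (y) mm, rising 50 mm above it. This point is on the bar's axis, 36 mm above the plate's underside, 22 mm below the bar's top. It starts on one stand tilted 30 degrees, +x up the slope; z is the plate's normal, leaning to the stand's low front side.
- plate_hole_large (a point): Centre of the longer plate's 16 mm hole, on its upper face, at y = +52 mm from the grip bar.
- plate_hole_small (a point): Centre of the longer plate's 10 mm hole, on its upper face, at y = -52 mm from the grip bar.
- short_plate_grip (a point): The shorter hold-down plate, not wanted: as the longer plate but 110 mm long (y) with holes at y = +/-36 mm, which do not fit the pins. The point lies on its grip bar as for the longer plate. Leave it on its stand.
- stand_1: One of two fixed, equal sloped stands of grey sheet steel; carries the longer plate. Origin on the table under its middle. 150 mm wide (y); its 100 mm deck slopes up at 30 degrees towards +x, middle 46 mm and top edge 71 mm above the table; at its low front (-x) edge a 6 mm lip keeps the plate from sliding down.
- stand_2: The other stand, same make; carries the shorter plate.
- spool: Bystander: grey spool, 54 mm diameter, 50 mm high, origin under its centre.
- bottle: Bystander: upright white bottle, 42 mm diameter, 115 mm high, origin under its centre.
- adapter: Bystander: small brass barrel adapter standing upright, 22 mm diameter, 34 mm high, origin under its centre.
- pot: Bystander: small grey pot with white cap, 32 mm diameter, 32 mm high, origin under its centre.
- mug: Bystander: white mug, 80 mm diameter, 92 mm high, handle at its +y, origin under its centre.
- multimeter: Bystander: grey hand multimeter lying flat, 150 (x) x 75 (y) x 40 mm, origin under its centre.
- tray: Bystander: empty grey open tray 80 (x) x 110 (y) x 30 mm, origin under its centre.
- screwdriver: Bystander: screwdriver lying along its x axis, 170 mm long, about 30 mm high.
Mind the look-alikes: they are no part of the job. Several things look just like the part that bears module_center: the one meant starts nearest to the robot's base. What is shaped like the part that bears plate_grip but yellow is not meant.

How it is judged:
On the way, in this order (a step that is already met when the one before it is completed fails the run):
1. the module lies flat in the nest and has been let go (horizontal distance between module_center and nest below 0.005 m and z of module_center in the frame of nest below 0.0135 m and angle between the z axis of module_center and the z axis of nest, either way round below 0.06 rad and angle between the y axis of module_center and the y axis of nest, either way round below 0.15 rad and contact force between the fingers and anything else below 0.1 N), for 0.2 s.
2. the longer plate rests flush over both pins while the fingers still hold it (horizontal distance between module_center and nest below 0.005 m and z of module_center in the frame of nest below 0.0135 m and angle between the z axis of module_center and the z axis of nest, either way round below 0.06 rad and angle between the y axis of module_center and the y axis of nest, either way round below 0.15 rad and horizontal distance between plate_grip and seat below 0.004 m and z of plate_grip in the frame of seat between 0.033 and 0.0385 m and angle between the z axis of plate_grip and the z axis of seat, either way round below 0.04 rad and angle between the y axis of plate_grip and the y axis of seat, either way round below 0.06 rad and contact force between the fingers and anything else above 2 N), for 0.1 s.
At the end, for the whole second after the job is handed in: Module flat in the nest (centre within 5 mm, 2.5 mm high at most, turned < 0.15 rad, tilted < 0.06 rad); the longer plate released, flush on the rails over both pins (centre within 4 mm, 2.5 mm high at most, tilted < 0.04 rad, turned < 0.06 rad) (horizontal distance between module_center and nest below 0.005 m and z of module_center in the frame of nest below 0.0135 m and angle between the z axis of module_center and the z axis of nest, either way round below 0.06 rad and angle between the y axis of module_center and the y axis of nest, either way round below 0.15 rad and horizontal distance between plate_grip and seat below 0.004 m and z of plate_grip in the frame of seat between 0.033 and 0.0385 m and angle between the z axis of plate_grip and the z axis of seat, either way round below 0.04 rad and angle between the y axis of plate_grip and the y axis of seat, either way round below 0.06 rad); the robot touches nothing.
It fails at once if a bystander is moved by more than 25 mm (distance of any of spool, bottle, adapter, pot, mug, multimeter, tray, screwdriver from where it was at the start of the episode above 0.025 m).
It fails at once if the shorter plate is moved by more than 20 mm (distance of short_plate_grip from where it was at the start of the episode above 0.02 m).
It also fails if it takes over 54 s, if anything falls off the work surface, if the arm or the gripper's body presses on something with over 40 N, if the wrist force passes 120 N, or if a joint passes its speed limit or range.

ROBOT

A 6-joint arm with a two-finger parallel gripper is mounted at the origin on the work surface. World frame = base frame: x ahead of the robot, y to its left, z up, the work surface at z = 0. Lengths are in m, angles in rad, forces in N, time in s.
With the tool pointing down it reaches from about 0.35 to 0.975 m from the base axis. Payload 4.9 kg.
Tool frame: the origin (TCP) lies at the very end of the fingers, on their centre line; the grasp point (between the pads) lies 19 mm behind it; z points along the fingers, x is the direction in which the jaws open and shut, and the axes are right-handed (so a half turn about z gives the same grasp; the last joint's range is limited). The gripper opens to 85 mm and grips with 20 to 120 N. Pads are 22 mm wide; open, the fingers measure 114 mm over their backs; the gripper's body (76 mm by 85 mm) begins 54 mm behind the grasp point. The pads swing forward as they close: fully open they stand 13 mm farther back than shut.
Start: joints at [-1.22, 0.053, 1.613, -0, 1.476, -0.119], TCP at [0.283, -0.557, 0.195] pointing down, gripper open.
Joint ranges: [-3.01, 3.01], [-1.01, 2.22], [0.06, 2.58], [-1.02, 4.17], [0.09, 2.62], [-3.14, 3.14]. Speed limits (rad/s): [2.57, 2.57, 3.14, 3.14, 3.14, 3.14].

INTERFACE

Orientations are given as a unit quaternion [w, x, y, z].
In Python, from plant import * gives the robot as it stands.
- The arm moves only by the shell command python3 -m inch 'ROWS'. ROWS is text: rows parted by semicolons, each of 7 numbers parted by spaces: the shift along the tool's x, y, z in m, then the turn, a rotation vector about the tool's x, y, z in rad, then the closure, from 0 (fully open) to 1 (shut). A call has 1 to 10 rows; each row shifts and turns the commanded pose from where the row before left it, along the tool's axes as they then stand; what a row does not reach is not made up. A row lasts 1/12 s, in which the tool goes at most 41.7 mm and 7.16 degrees, less where a joint would pass 70% of its speed; a pose out of reach is approached as far as the arm can. A call with a gripper value outside its range is refused whole. The fingers move at their own pace and stop on an object; the grip force is fixed at half the most. Time passes only in rows, so rows that do not move let the fingers close. It gives the time, the measured TCP pose, the force and the opening at its end, in the units of the state.
- state(): the state, without advancing time (a new reading comes with each control period).
- grab_frame(name): name is "scene" or "top" or "wrist"; returns the picture (400x640x3 uint8, blue, green, red); there is no depth.
- camera_info(name): a dict with "vertical_fov" (degrees; the focal length in pixels is half the picture's height over the tangent of half this angle, whatever the lens; pixels are square), "cx", "cy" (the principal point, pixels), "origin" and "rotation" of the camera in the world. Camera axes: x right, y down, z forward; pixel columns grow to the right and rows downward; lengths in m; the calibration is good to about 2 mm. A picture is of the moment at which its call begins: read the wrist's pose just before it. camera_info takes no time and is no camera call; for the wrist camera it gives the pose at the moment of the call.
- job_done(): hands the job in, once; it reports no verdict.
The state is a dict: "time": time; "joint_pos": joint angles; "joint_vel": joint speeds; "joint_efforts": joint torques, N m; "tool_pos": TCP position; "tool_rot": TCP orientation; "contact_force": force on the tool from outside, world axes, zero at the start; "ft_torque": the same for the moment, N m; "gripper_width": opening from 0.0 (shut) to 1.0 (fully open).
Only numpy, scipy, OpenCV 4.12 (cv2) and the standard library are available. Lean on these libraries where they do the work, as an engineer would, in place of code of your own. Each camera call takes 0.05 s, during which the arm holds its last target.

## Working session

There is one attempt and no reset: what is moved stays moved. The work goes in short steps, Python scripts to look and compute and a shell command to move; the robot and the scene stay as the last step left them, time stands still between calls to the robot, and variables do not carry over. Pictures are saved under pics/ and viewed, and the job is handed in when it is done.

```bash
ls; mkdir -p pics; python3 - <<'E'
from plant import *
import cv2
print(state())
for n in ("scene","top","wrist"):
    i=camera_info(n);print(n,i)
for n in ("scene","top"):
    cv2.imwrite(f"pics/{n}0.png",grab_frame(n))
E
```

```text
pics
{'time': 0.0, 'joint_pos': array([-1.22000876e+00,  5.33588312e-02,  1.61428963e+00,  4.00008847e-05,
        1.47599614e+00, -1.19018740e-01]), 'joint_vel': array([ 7.95388337e-04,  1.45080919e-03, -1.12270535e-03, -2.47629921e-04,
        2.36515314e-04,  9.50290613e-05]), 'joint_efforts': array([ 2.41162852e-03, -3.93680227e+01, -3.70175314e+01,  1.39401923e-04,
        6.96379910e-03, -1.50397817e-06]), 'tool_pos': array([ 0.28270772, -0.55662992,  0.19406448]), 'tool_rot': array([-6.52334258e-04,  8.52264232e-01, -5.23110529e-01, -7.92133691e-04]), 'contact_force': array([-0.70107223,  0.57855918,  0.11527836]), 'ft_torque': array([-0.05211907, -0.01990749, -0.03238133]), 'gripper_width': 1.000414704352829}
scene {'vertical_fov': 42.90332675675524, 'cx': 316.57433248420546, 'cy': 205.8743300242839, 'origin': array([ 1.13981306, -0.78970563,  1.05288013]), 'rotation': array([-0.3707748 ,  0.88018156,  0.27117629, -0.11945663])}
top {'vertical_fov': 54.5557380950373, 'cx': 312.5783872550765, 'cy': 194.89443456435862, 'origin': array([ 0.51429018, -0.01186646,  1.09956842]), 'rotation': array([-0.02190956,  0.71464309, -0.6991154 ,  0.00654806])}
wrist {'vertical_fov': 65.69302621700831, 'cx': 319.26191095703825, 'cy': 201.0196621054208, 'origin': array([ 0.34636942, -0.52391838,  0.37298727]), 'rotation': array([ 0.12094931,  0.84376483, -0.51737119, -0.07588957])}
```

View pics/scene0.png

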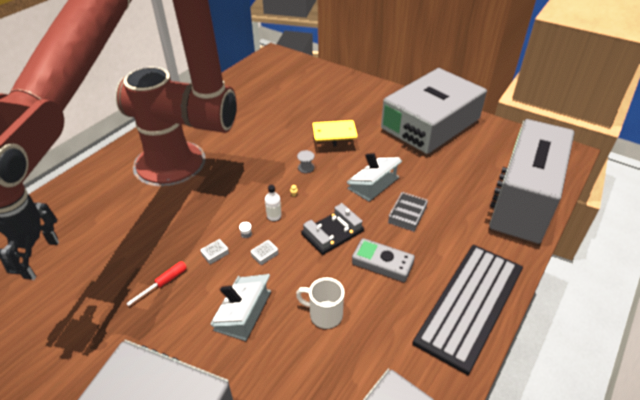

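View pics/top0.png

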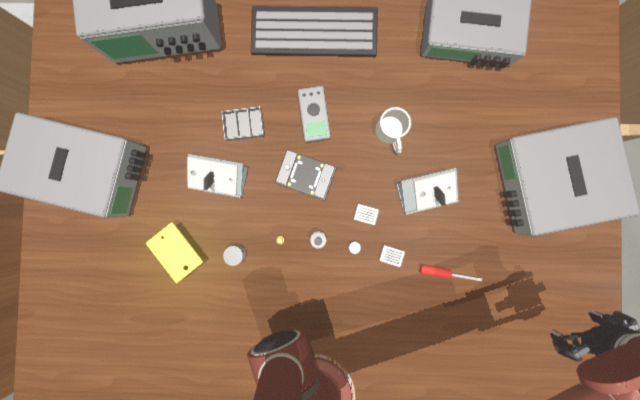

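```bash
cat > h.py <<'E'
import numpy as np, cv2
from scipy.spatial.transform import Rotation as R
from plant import *
def rot(q): q=np.asarray(q); return R.from_quat([q[1],q[2],q[3],q[0]])
def cam(n):
    i=camera_info(n); return cami(i)
def cami(i):
    f=200/np.tan(np.radians(i["vertical_fov"])/2)
    return f,i["cx"],i["cy"],np.array(i["origin"]),rot(i["rotation"]).as_matrix()
def pix2z(c,uv,z):
    f,cx,cy,o,M=c
    uv=np.atleast_2d(uv); d=np.c_[(uv[:,0]-cx)/f,(uv[:,1]-cy)/f,np.ones(len(uv))]@M.T
    return o+d*((z-o[2])/d[:,2])[:,None]
def proj(c,P):
    f,cx,cy,o,M=c
    p=(np.atleast_2d(P)-o)@M
    return np.c_[f*p[:,0]/p[:,2]+cx,f*p[:,1]/p[:,2]+cy]
E
python3 - <<'E'
import cv2,numpy as np
a=cv2.imread("pics/top0.png")
def c(x,y,w,h): return cv2.resize(a[y:y+h,x:x+w],None,fx=4,fy=4,interpolation=cv2.INTER_CUBIC)
cv2.imwrite("pics/t1.png",np.vstack([c(170,140,180,70),c(340,160,140,70) if 0 else c(335,160,180,70)]))
b=cv2.imread("pics/scene0.png")
a=b
cv2.imwrite("pics/s1.png",np.vstack([np.hstack([c(195,265,95,70),c(335,145,95,70)])]))
E
```

```text
(no output)
```

View pics/t1.png

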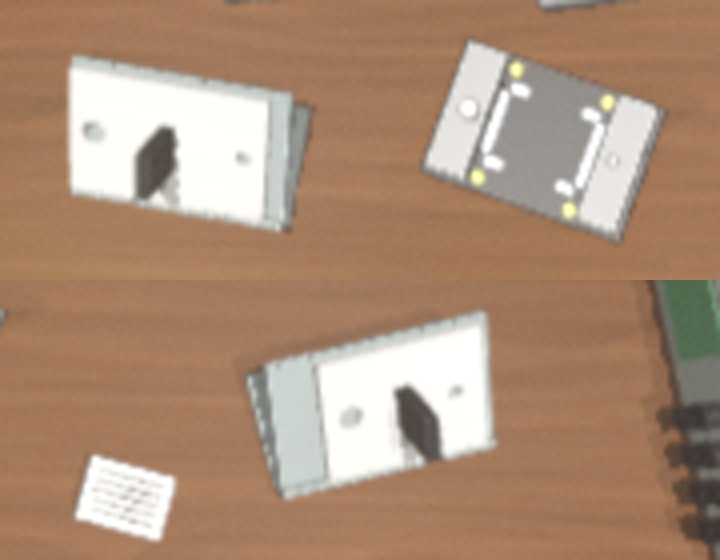

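View pics/s1.png

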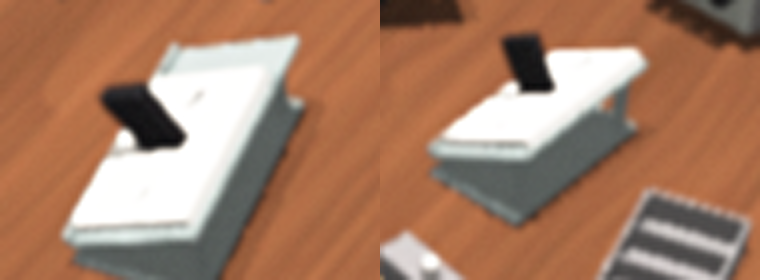

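```bash
python3 - <<'E'
from h import *
c=cam("top")
g=lambda x,y,ox,oy:(ox+x/4,oy+y/4)
L=lambda n,uv,z:print(n,pix2z(c,uv,z).round(4)[:, :2].tolist())
L("thick",[g(468,108,170,140)],.058);L("thin",[g(613,160,170,140)],.055)
L("big,small hole long",[g(93,131,170,140),g(243,158,170,140)],.056)
L("short",[g(350,416-280,335,160),g(456,391-280,335,160)],.056)
L("mod near, far",[(392,256),(366,214)],.022)
L("bottle",[(318,240)],.1); L("pot",[(355,248)],.03);L("sd",[(440,272)],.02);L("adapter",[(280,240)],.03);L("spool",[(234,256)],.05)
L("mug",[(394,125)],.09);L("mm",[(314,113)],.04);L("tray",[(243,123)],.03);
print(cam("wrist")[4].round(3), rot(state()["tool_rot"]).as_matrix().round(3))
T=rot(state()["tool_rot"]).as_matrix();w=cam("wrist")
print("cam in tool",(w[3]-state()["tool_pos"])@T, T.T@w[4])
E
```

```text
thick [[0.6299, 0.082]]
thin [[0.5969, -0.0166]]
big,small hole long [[0.6093, 0.3369], [0.593, 0.234]]
short [[0.5648, -0.283], [0.5831, -0.3533]]
mod near, far [[0.3939, -0.2103], [0.5077, -0.137]]
bottle [[0.4388, -0.0062]]
pot [[0.4141, -0.1076]]
sd [[0.3533, -0.3424]]
adapter [[0.431, 0.0987]]
spool [[0.3865, 0.2201]]
mug [[0.742, -0.1981]]
mm [[0.7828, 0.0128]]
tray [[0.7538, 0.2106]]
[[ 0.453 -0.855 -0.253]
 [-0.891 -0.435 -0.126]
 [-0.003  0.283 -0.959]] [[ 0.453 -0.892 -0.001]
 [-0.892 -0.453  0.002]
 [-0.002 -0.    -1.   ]]
cam in tool [-0.00070139 -0.07162299 -0.17889462] [[ 9.99999508e-01  7.20251402e-04 -6.81503050e-04]
 [-4.98042115e-04  9.59152735e-01  2.82888289e-01]
 [ 8.57416200e-04 -2.82887810e-01  9.59152622e-01]]
```

```bash
python3 - <<'E'
from h import *
a=cv2.imread("pics/top0.png")
cv2.imwrite("pics/m.png",cv2.resize(a[195:275,340:440],None,fx=7,fy=7,interpolation=cv2.INTER_CUBIC))
m=(a.min(2)>150).astype(np.uint8)
c=cam("top")
for n,(x,y) in dict(near=(392,256),far=(366,214)).items():
    s=np.zeros_like(m);s[y-18:y+18,x-18:x+18]=m[y-18:y+18,x-18:x+18]
    pts=cv2.findNonZero(s);r=cv2.minAreaRect(pts);b=cv2.boxPoints(r)
    w=pix2z(c,b,.022)[:,:2];print(n,w.mean(0),[(np.linalg.norm(w[i]-w[i-1]),np.degrees(np.arctan2(*(w[i]-w[i-1])[::-1]))) for i in range(2)])
E
```

```text
near [ 0.3945958  -0.20954744] [(np.float64(0.06214600546994481), np.float64(72.99325212108684)), (np.float64(0.04606449410038556), np.float64(-17.532229921594045))]
far [ 0.5075498  -0.13691986] [(np.float64(0.06204485451397115), np.float64(75.33950628251924)), (np.float64(0.04605014292527733), np.float64(-14.877858743938782))]
```

View pics/m.png

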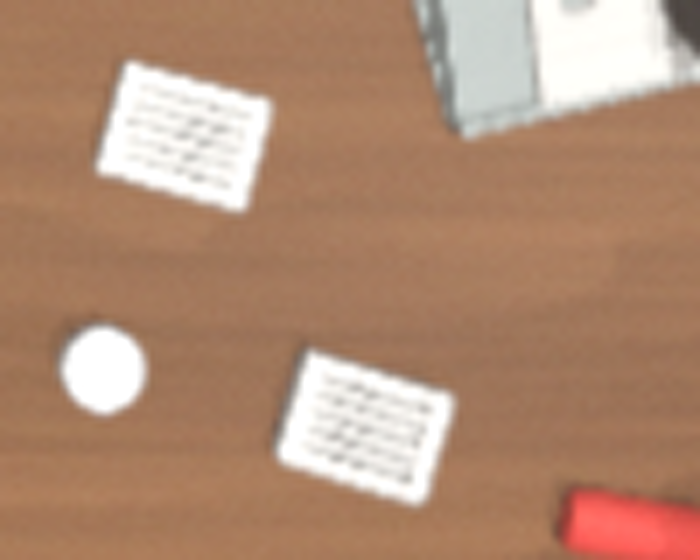

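```bash
cat >> h.py <<'E'
def rowsto(p,Rt,n,p0=None,R0=None):
    s=state()
    p0=np.array(s["tool_pos"]) if p0 is None else p0
    R0=rot(s["tool_rot"]) if R0 is None else R0
    r=(R0.inv()*Rt).as_rotvec()/n
    S=sum(R.from_rotvec(k*r).as_matrix() for k in range(n))
    d=np.linalg.solve(S,R0.as_matrix().T@(np.array(p)-p0))
    print(n,"rows of",d.round(4),r.round(4),"step mm %.1f deg %.2f"%(1e3*np.linalg.norm(d),np.degrees(np.linalg.norm(r))))
def down(yaw):
    "tool x at world yaw deg, z down"
    a=np.radians(yaw);x=np.array([np.cos(a),np.sin(a),0]);z=np.array([0,0,-1.]);return R.from_matrix(np.c_[x,np.cross(z,x),z])
def st():
    s=state();print(round(s["time"],2),s["tool_pos"].round(4),rot(s["tool_rot"]).as_matrix().round(3).tolist(),"F",s["contact_force"].round(1),"g",round(s["gripper_width"],3))
E
python3 -c "
from h import *
rowsto([.3945,-.2095,.16],down(-17.5),10)"
```

```text
10 rows of [-0.0157 -0.034   0.0034] [-0.0001  0.0002 -0.0796] step mm 37.6 deg 4.56
```

```bash
python3 -m inch '-0.0157 -0.034 0.0034 0 0 -0.0796 0;-0.0157 -0.034 0.0034 0 0 -0.0796 0;-0.0157 -0.034 0.0034 0 0 -0.0796 0;-0.0157 -0.034 0.0034 0 0 -0.0796 0;-0.0157 -0.034 0.0034 0 0 -0.0796 0;-0.0157 -0.034 0.0034 0 0 -0.0796 0;-0.0157 -0.034 0.0034 0 0 -0.0796 0;-0.0157 -0.034 0.0034 0 0 -0.0796 0;-0.0157 -0.034 0.0034 0 0 -0.0796 0;-0.0157 -0.034 0.0034 0 0 -0.0796 0'
python3 -m inch '0 0 0 0 0 0 0;0 0 0 0 0 0 0;0 0 0 0 0 0 0'
python3 - <<'E'
from h import *
st()
np.save("pics/w1.npy",np.array([0]))
i=camera_info("wrist");import pickle;pickle.dump(i,open("pics/w1.pkl","wb"))
cv2.imwrite("pics/w1.png",grab_frame("wrist"));st()
E
```

```text
time: 0.93
tool_pos: [0.3941, -0.2079, 0.1606]
tool_rot: [-0.0, 0.989, -0.15, -0.0]
contact_force: [1.0, -0.1, -0.5]
gripper_width: 0.997
time: 1.18
tool_pos: [0.3943, -0.2101, 0.1613]
tool_rot: [0.0, 0.988, -0.152, 0.0]
contact_force: [0.7, -0.6, -0.9]
gripper_width: 1.005
1.18 [ 0.3943 -0.2101  0.1613] [[0.954, -0.3, 0.0], [-0.3, -0.954, -0.001], [0.0, 0.001, -1.0]] F [ 0.7 -0.6 -0.9] g 1.005
1.23 [ 0.3944 -0.2106  0.1615] [[0.954, -0.301, 0.0], [-0.301, -0.954, -0.001], [0.0, 0.0, -1.0]] F [-0.6 -0.1  0.9] g 1.0
```

View pics/w1.png

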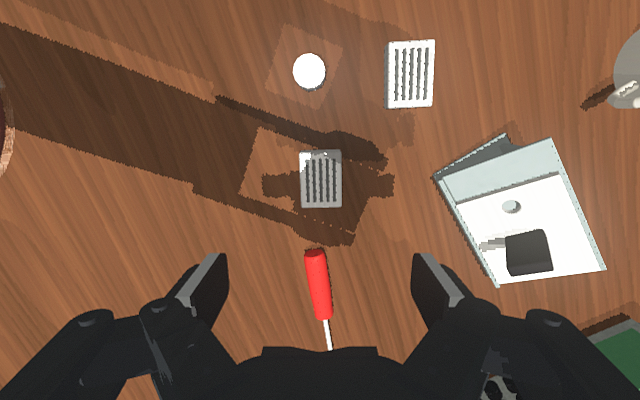

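```bash
python3 - <<'E'
from h import *
import pickle
a=cv2.imread("pics/w1.png");c=cami(pickle.load(open("pics/w1.pkl","rb")))
q=np.array([[301,151],[341,150],[342,207],[303,208]])
def refine(q):
    g=cv2.cvtColor(a,6);return cv2.cornerSubPix(g,q.astype(np.float32).reshape(-1,1,2),(4,4),(-1,-1),(3,30,.01)).reshape(-1,2)
r=refine(q);print(r)
w=pix2z(c,r,.022)[:,:2];print(w.round(4),w.mean(0),[ (np.linalg.norm(w[(i+1)%4]-w[i]).round(4),np.degrees(np.arctan2(*(w[(i+1)%4]-w[i])[::-1])).round(2)) for i in range(4)])
cv2.imwrite("pics/w1c.png",cv2.resize(a[130:230,270:370],None,fx=6,fy=6,interpolation=cv2.INTER_CUBIC))
print(proj(c,[state()["tool_pos"]]))
E
```

```text
[[298.73297 152.63359]
 [339.31152 148.87846]
 [341.16125 205.90524]
 [301.35358 207.26245]]
[[ 0.3825 -0.1748]
 [ 0.4232 -0.1836]
 [ 0.4079 -0.2426]
 [ 0.3666 -0.2313]] [ 0.39506164 -0.20806375] [(np.float64(0.0416), np.float64(-12.19)), (np.float64(0.061), np.float64(-104.54)), (np.float64(0.0429), np.float64(164.6)), (np.float64(0.0587), np.float64(74.23))]
[[320.87956939 232.18177736]]
```

View pics/w1c.png

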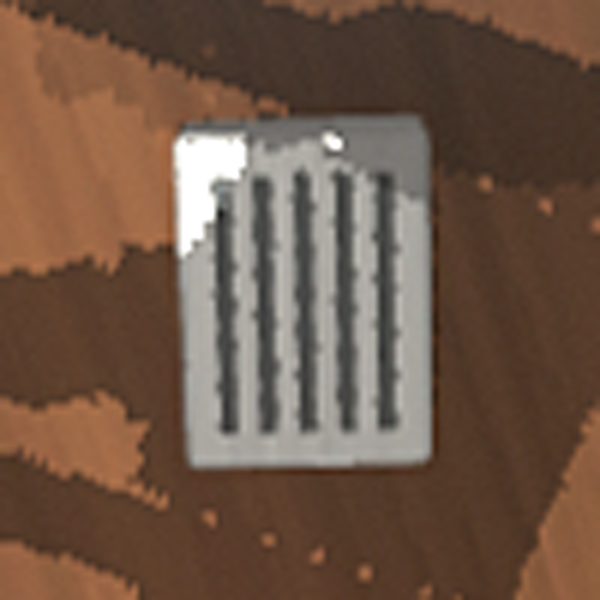

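```bash
python3 - <<'E'
from h import *
import pickle
c=cami(pickle.load(open("pics/w1.pkl","rb")))
w=pix2z(c,[[299.3,150.2],[341.5,149],[342.0,207.3],[301.5,207.7]],.022)[:,:2]
print(w.round(4),w.mean(0),[ (np.linalg.norm(w[(i+1)%4]-w[i]).round(4),np.degrees(np.arctan2(*(w[(i+1)%4]-w[i])[::-1])).round(2)) for i in range(4)])
print(pix2z(c,[[321.2,178.5]],.022))
st();rowsto([.3953,-.209,.008],down(-16.5),6)
E
```

```text
[[ 0.3839 -0.1726]
 [ 0.4253 -0.1844]
 [ 0.4083 -0.2444]
 [ 0.3666 -0.2318]] [ 0.39602404 -0.20829129] [(np.float64(0.0431), np.float64(-15.83)), (np.float64(0.0624), np.float64(-105.8)), (np.float64(0.0436), np.float64(163.15)), (np.float64(0.0616), np.float64(73.71))]
[[ 0.39640448 -0.20747811  0.022     ]]
1.23 [ 0.3944 -0.2106  0.1615] [[0.954, -0.301, 0.0], [-0.301, -0.954, -0.001], [0.0, 0.0, -1.0]] F [-0.6 -0.1  0.9] g 1.0
6 rows of [ 0.0001 -0.0003  0.0256] [ 0.0001 -0.0001 -0.003 ] step mm 25.6 deg 0.17
```

```bash
python3 -m inch '0.0001 -0.0003 0.026 0 0 -0.003 0;0.0001 -0.0003 0.026 0 0 -0.003 0;0.0001 -0.0003 0.026 0 0 -0.003 0;0.0001 -0.0003 0.026 0 0 -0.003 0;0.0001 -0.0003 0.026 0 0 -0.003 0;0.0001 -0.0003 0.026 0 0 -0.003 0;0 0 0 0 0 0 0'
python3 -c "
from h import *
st();rowsto([.3958,-.2085,.004],down(-16.5),1)"
```

```text
time: 1.82
tool_pos: [0.3914, -0.2068, -0.0]
tool_rot: [-0.003, 0.99, -0.144, -0.005]
contact_force: [-0.8, 0.9, -1.1]
gripper_width: 0.999
1.82 [ 0.3914 -0.2068 -0.    ] [[0.958, -0.285, -0.009], [-0.285, -0.958, 0.006], [-0.01, -0.004, -1.0]] F [-0.8  0.9 -1.1] g 0.999
1 rows of [ 0.0046  0.0004 -0.0041] [-0.0037  0.0101 -0.0015] step mm 6.2 deg 0.62
```

```bash
python3 -m inch '0.001 0 -0.001 0 0 0 0;0 0 0 0 0 0 0;0 0 0 0 0 0 0'
python3 -c "
from h import *
st();rowsto([.3958,-.2085,.004],down(-16.5),1)"
```

```text
time: 2.07
tool_pos: [0.398, -0.2103, 0.0087]
tool_rot: [0.001, 0.99, -0.143, 0.002]
contact_force: [0.4, -0.2, 0.9]
gripper_width: 0.999
2.07 [ 0.398  -0.2103  0.0087] [[0.959, -0.284, 0.003], [-0.284, -0.959, -0.003], [0.004, 0.001, -1.0]] F [ 0.4 -0.2  0.9] g 0.999
1 rows of [-0.0027 -0.0011  0.0047] [ 0.0015 -0.0039  0.0002] step mm 5.5 deg 0.24
```

```bash
python3 -m inch '0 0 0.002 0 0 0 0;0 0 0.001 0 0 0 0;0 0 0 0 0 0 0;0 0 0 0 0 0 0'
python3 -c "
from h import *
st();rowsto([.3958,-.2085,.004],down(-16.5),1)"
```

```text
time: 2.4
tool_pos: [0.3965, -0.2087, 0.0037]
tool_rot: [0.0, 0.99, -0.143, 0.0]
contact_force: [0.6, 0.5, -0.7]
gripper_width: 1.003
2.4 [ 0.3965 -0.2087  0.0037] [[0.959, -0.283, 0.001], [-0.283, -0.959, -0.0], [0.001, 0.0, -1.0]] F [ 0.6  0.5 -0.7] g 1.003
1 rows of [-0.0008  0.     -0.0003] [ 0.0002 -0.0006  0.0011] step mm 0.8 deg 0.07
```

```bash
python3 -m inch '0 0 0 0 0 0 1;0 0 0 0 0 0 1;0 0 0 0 0 0 1;0 0 0 0 0 0 1;0 0 0 0 0 0 1;0 0 0 0 0 0 1;0 0 0 0 0 0 1'
python3 -c "
from h import *
st()"
```

```text
time: 2.98
tool_pos: [0.3963, -0.2086, 0.0033]
tool_rot: [-0.0, 0.99, -0.143, -0.0]
contact_force: [0.1, 0.0, -0.0]
gripper_width: 0.005
2.98 [ 0.3963 -0.2086  0.0033] [[0.959, -0.283, -0.0], [-0.283, -0.959, 0.0], [-0.0, -0.0, -1.0]] F [ 0.1  0.  -0. ] g 0.005
```

```bash
python3 - <<'E'
from h import *
st();cv2.imwrite("pics/w2.png",grab_frame("wrist"));b=grab_frame("scene");cv2.imwrite("pics/s2.png",cv2.resize(b[180:320,130:330],None,fx=4,fy=4))
E
```

```text
2.98 [ 0.3963 -0.2086  0.0033] [[0.959, -0.283, -0.0], [-0.283, -0.959, 0.0], [-0.0, -0.0, -1.0]] F [ 0.1  0.  -0. ] g 0.005
```

View pics/w2.png

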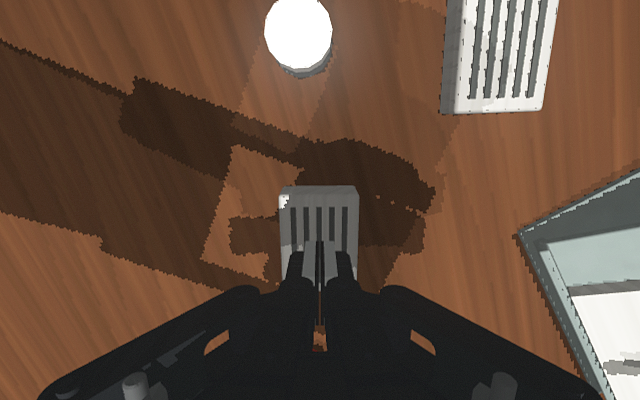

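View pics/s2.png

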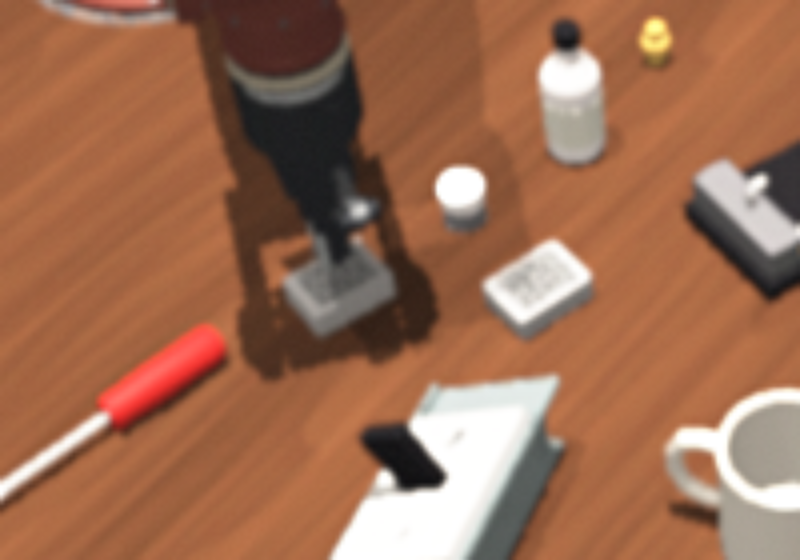

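```bash
python3 - <<'E'
from h import *
c=cam("wrist");print(c[3])
w=pix2z(c,[[280,187],[358,187],[278,285],[360,285]],.022);print(w.round(4),np.linalg.norm(w[1]-w[0]))
w=pix2z(c,[[442,113],[539,110]],.022);print("far",w.round(4),np.linalg.norm(w[1]-w[0]))
print("tcp",proj(c,[state()["tool_pos"]]))
E
```

```text
[ 0.41613384 -0.13917039  0.18220158]
[[ 0.3849 -0.171   0.022 ]
 [ 0.4247 -0.1827  0.022 ]
 [ 0.365  -0.2267  0.022 ]
 [ 0.4111 -0.2403  0.022 ]] 0.04149323465208581
far [[ 0.4742 -0.1578  0.022 ]
 [ 0.5205 -0.17    0.022 ]] 0.047951924996880925
tcp [[320.4919197 231.3472386]]
```

```bash
python3 - <<'E'
from h import *
a=cv2.imread("pics/w2.png");a=cv2.resize(a[170:370,220:420],None,fx=4,fy=4,interpolation=cv2.INTER_CUBIC)[:600]
cv2.imwrite("pics/w2c.png",np.clip(a.astype(float)*2,0,255).astype(np.uint8))
b=cv2.imread("pics/s2.png")
E
```

```text
(no output)
```

View pics/w2c.png

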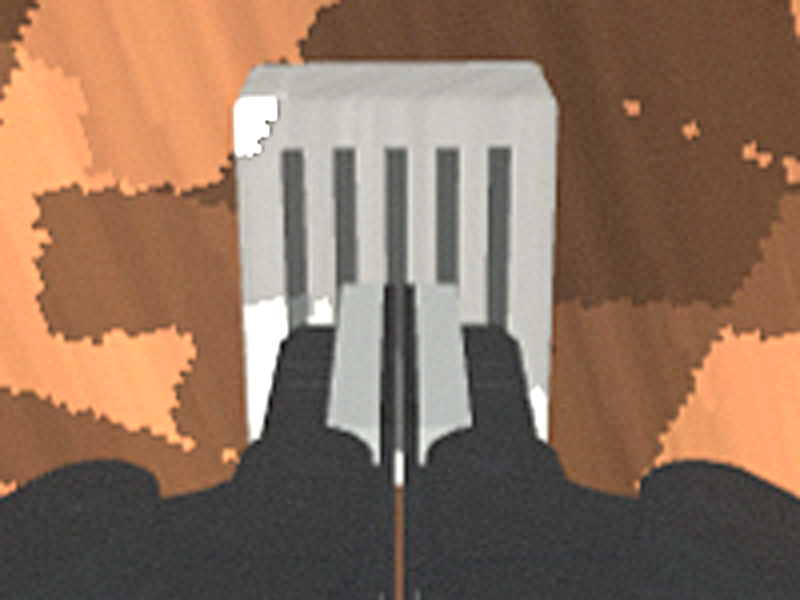

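```bash
python3 - <<'E'
from h import *
c=cam("wrist");p=state()["tool_pos"];T=rot(state()["tool_rot"]).as_matrix()
print("pen",proj(c,[p+T@[0,-.011,-.0187],p+T@[.01,-.011,-.0187]]))
print("tip face",proj(c,[p+T@[0,-.011,0],p+T@[0,-.011,-.004]]))
print(state()["joint_pos"].round(3))
E
```

```text
pen [[320.63061734 225.52237593]
 [338.74886842 225.53593987]]
tip face [[320.52178966 214.54182719]
 [320.54329464 216.71164725]]
[-0.651 -0.175  2.172  0.     1.145 -0.364]
```

```bash
python3 - <<'E'
from h import *
c=cam("scene");p=state()["tool_pos"]
for z in (.003,.022,.03,.04,.05):
    q=proj(c,[[p[0],p[1],z]])[0];print(z,q,(q-[130,180])*4)
b=grab_frame("scene");cv2.imwrite("pics/s3.png",cv2.resize(b[215:275,180:250],None,fx=8,fy=8,interpolation=cv2.INTER_CUBIC))
w=cam("wrist");T=rot(state()["tool_rot"]).as_matrix()
for h in (.02,.03,.04): print(h,proj(w,[p+T@[0,-.011,-h]]))
E
```

```text
0.003 [215.27148759 253.26477761] [341.08595037 293.05911044]
0.022 [214.22457587 248.64264243] [336.89830346 274.5705697 ]
0.03 [213.77767521 246.66956751] [335.11070082 266.67827004]
0.04 [213.21387285 244.1803694 ] [332.8554914  256.72147758]
0.05 [212.64423546 241.66540949] [330.57694185 246.66163795]
0.02 [[320.63358966 226.36663056]]
0.03 [[320.70344553 233.3448756 ]]
0.04 [[320.78220383 241.21242787]]
```

View pics/s3.png

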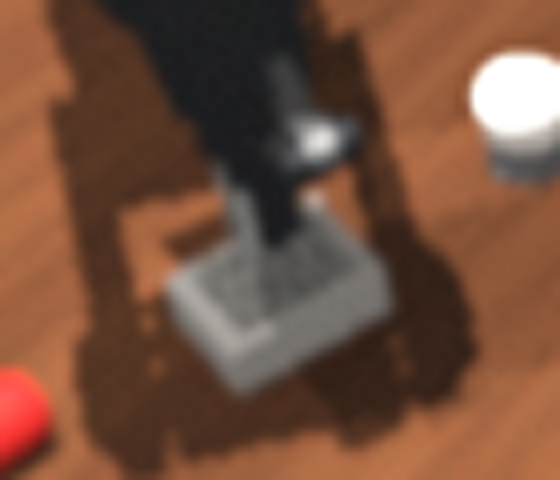

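```bash
python3 -m inch '0 0 0.003 0 0 0 1;0 0 0.003 0 0 0 1;0 0 0.002 0 0 0 1;0 0 0 0 0 0 1'; python3 -m inch '0 0 0.002 0 0 0 1;0 0 0.002 0 0 0 1; 0 0 0 0 0 0 1'
```

```text
time: 3.47
tool_pos: [0.3958, -0.2082, -0.0055]
tool_rot: [-0.0, 0.99, -0.143, -0.001]
contact_force: [-0.6, -0.1, 0.1]
gripper_width: -0.002
time: 3.72
tool_pos: [0.3961, -0.2084, -0.0092]
tool_rot: [-0.0, 0.99, -0.143, -0.0]
contact_force: [0.6, -0.4, -0.5]
gripper_width: 0.004
```

```bash
python3 -m inch '0 0 0.002 0 0 0 1;0 0 0.002 0 0 0 1; 0 0 0 0 0 0 1'; python3 -m inch '0 0 0.002 0 0 0 1;0 0 0.001 0 0 0 1; 0 0 0 0 0 0 1';python3 -m inch '0 0 0.002 0 0 0 1;0 0 0.001 0 0 0 1; 0 0 0 0 0 0 1'
```

```text
time: 3.97
tool_pos: [0.3961, -0.2084, -0.0131]
tool_rot: [-0.0, 0.99, -0.143, -0.0]
contact_force: [-0.5, 0.3, -1.1]
gripper_width: -0.0
time: 4.22
tool_pos: [0.3965, -0.2087, -0.014]
tool_rot: [-0.0, 0.99, -0.143, -0.001]
contact_force: [-4.7, 4.5, 13.1]
gripper_width: -0.002
time: 4.47
tool_pos: [0.3966, -0.2088, -0.0141]
tool_rot: [-0.001, 0.99, -0.143, -0.002]
contact_force: [-14.3, 9.4, 35.4]
gripper_width: 0.002
```

```bash
python3 -m inch '0 0 -0.006 0 0 0 1;0 0 -0.006 0 0 0 0.5;0 0 0 0 0 0 0;0 0 0 0 0 0 0;0 0 0 0 0 0 0;0 0 0 0 0 0 0;0 0 0 0 0 0 0'; python3 - <<'E'
from h import *
st();rowsto([.3956,-.2083,-.036],down(-16.4),4)
cv2.imwrite("pics/w3.png",grab_frame("wrist"))
E
```

```text
time: 5.05
tool_pos: [0.3959, -0.2083, -0.0073]
tool_rot: [-0.0, 0.99, -0.143, -0.001]
contact_force: [0.4, 0.4, 0.7]
gripper_width: 0.844
5.05 [ 0.3959 -0.2083 -0.0073] [[0.959, -0.283, -0.001], [-0.283, -0.959, 0.001], [-0.001, -0.0, -1.0]] F [0.4 0.4 0.7] g 0.844
4 rows of [-0.0001  0.      0.0072] [-0.0001  0.0003 -0.0002] step mm 7.2 deg 0.02
```

View pics/w3.png

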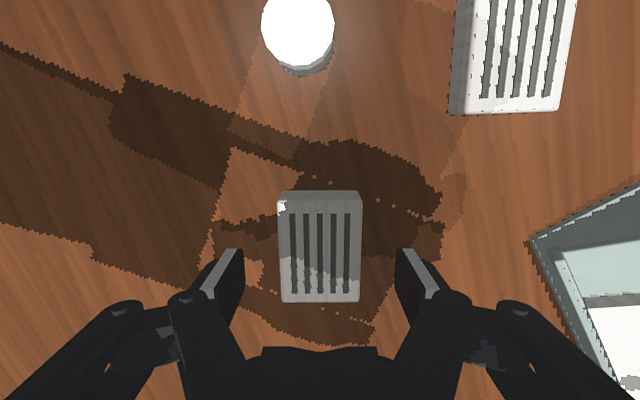

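```bash
python3 - <<'E'
from h import *
a=cv2.imread("pics/w3.png");cv2.imwrite("pics/w3c.png",np.clip(cv2.resize(a[180:310,260:380],None,fx=4.6,fy=4.6,interpolation=cv2.INTER_CUBIC)*1.6,0,255).astype(np.uint8))
c=cam("wrist");w=pix2z(c,[[280,206],[361,206],[360,302],[281,302]],.022)[:,:2];print(w.round(4),w.mean(0),[ (np.linalg.norm(w[(i+1)%4]-w[i]).round(4),np.degrees(np.arctan2(*(w[(i+1)%4]-w[i])[::-1])).round(2)) for i in range(4)])
E
```

```text
[[ 0.3834 -0.1781]
 [ 0.4228 -0.1896]
 [ 0.4085 -0.2438]
 [ 0.3662 -0.2314]] [ 0.39522559 -0.2107088 ] [(np.float64(0.041), np.float64(-16.39)), (np.float64(0.056), np.float64(-104.81)), (np.float64(0.044), np.float64(163.65)), (np.float64(0.056), np.float64(72.1))]
```

View pics/w3c.png

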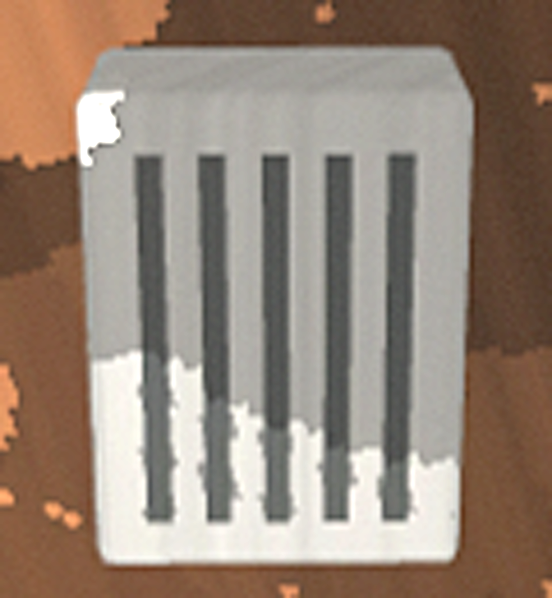

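```bash
python3 - <<'E'
from h import *
c=cam("wrist");w=pix2z(c,[[276.7,200],[362.8,201],[359.3,302.2],[282.2,302.2]],.022)[:,:2];print(w.round(4),w.mean(0),[ (np.linalg.norm(w[(i+1)%4]-w[i]).round(4),np.degrees(np.arctan2(*(w[(i+1)%4]-w[i])[::-1])).round(2)) for i in range(4)])
E
```

```text
[[ 0.3829 -0.1746]
 [ 0.4243 -0.1873]
 [ 0.408  -0.2438]
 [ 0.3668 -0.2317]] [ 0.39550621 -0.20934707] [(np.float64(0.0433), np.float64(-17.08)), (np.float64(0.0588), np.float64(-106.05)), (np.float64(0.043), np.float64(163.65)), (np.float64(0.0593), np.float64(74.32))]
```

```bash
python3 -m inch '0 0.001 0.008 0 0 0 0;0 0 0.008 0 0 0 0;0 0 0.007 0 0 0 0;0 0 0.004 0 0 0 0;0 0 0 0 0 0 0;0 0 0 0 0 0 0'; python3 -m inch '0 0 0 0 0 0 1;0 0 0 0 0 0 1;0 0 0 0 0 0 1;0 0 0 0 0 0 1;0 0 0 0 0 0 1;0 0 0 0 0 0 1'
```

```text
time: 5.6
tool_pos: [0.3956, -0.2093, -0.0344]
tool_rot: [-0.0, 0.99, -0.143, -0.001]
contact_force: [-0.0, -0.1, 0.9]
gripper_width: 1.001
time: 6.1
tool_pos: [0.3967, -0.2101, -0.0329]
tool_rot: [0.0, 0.99, -0.143, 0.001]
contact_force: [1.0, -0.3, 3.2]
gripper_width: 0.498
```

```bash
python3 -m inch '0 0 -0.02 0 0 0 1;0 0 -0.04 0 0 0 1;0 0 -0.04 0 0 0 1;0 0 -0.03 0 0 0 1'; python3 -c "
from h import *
st();rowsto([.599,-.015,.135],down(-18.5),9)"
```

```text
time: 6.43
tool_pos: [0.3963, -0.2097, 0.0988]
tool_rot: [0.0, 0.99, -0.143, 0.001]
contact_force: [1.9, -0.6, -0.6]
gripper_width: 0.5
6.43 [ 0.3963 -0.2097  0.0988] [[0.959, -0.283, 0.001], [-0.283, -0.959, -0.001], [0.002, 0.001, -1.0]] F [ 1.9 -0.6 -0.6] g 0.5
9 rows of [ 0.015  -0.0274 -0.004 ] [ 0.0001 -0.0002  0.004 ] step mm 31.5 deg 0.23
```

```bash
python3 -m inch '0.015 -0.0274 -0.004 0 0 0.004 1;0.015 -0.0274 -0.004 0 0 0.004 1;0.015 -0.0274 -0.004 0 0 0.004 1;0.015 -0.0274 -0.004 0 0 0.004 1;0.015 -0.0274 -0.004 0 0 0.004 1;0.015 -0.0274 -0.004 0 0 0.004 1;0.015 -0.0274 -0.004 0 0 0.004 1;0.015 -0.0274 -0.004 0 0 0.004 1;0.015 -0.0274 -0.004 0 0 0.004 1;0 0 0 0 0 0 1'; python3 -m inch '0 0 0 0 0 0 1;0 0 0 0 0 0 1;0 0 0 0 0 0 1';  python3 - <<'E'
from h import *
import pickle
st();pickle.dump(camera_info("wrist"),open("pics/w4.pkl","wb"));a=grab_frame("wrist")
cv2.imwrite("pics/w4.png",a)
E
```

```text
time: 7.27
tool_pos: [0.6014, -0.0111, 0.1327]
tool_rot: [-0.001, 0.987, -0.159, 0.001]
contact_force: [-1.6, 0.1, -1.0]
gripper_width: 0.502
time: 7.52
tool_pos: [0.5974, -0.0151, 0.1315]
tool_rot: [0.0, 0.987, -0.161, -0.001]
contact_force: [0.5, -0.7, -1.0]
gripper_width: 0.5
7.52 [ 0.5974 -0.0151  0.1315] [[0.948, -0.318, -0.002], [-0.318, -0.948, 0.0], [-0.002, 0.001, -1.0]] F [ 0.5 -0.7 -1. ] g 0.5
```

View pics/w4.png

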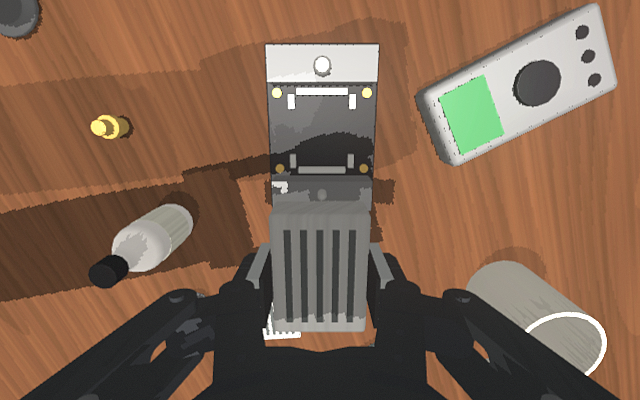

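```bash
python3 - <<'E'
import cv2,numpy as np
a=cv2.imread("pics/w4.png")
b=np.clip(a[35:215,250:400].astype(float)*1.3,0,255).astype(np.uint8)
cv2.imwrite("pics/w4c.png",cv2.resize(b,None,fx=3.33,fy=3.33,interpolation=cv2.INTER_CUBIC))
b=np.clip(a[190:345,250:390].astype(float)*1.6,0,255).astype(np.uint8)
cv2.imwrite("pics/w4m.png",cv2.resize(b,None,fx=3.8,fy=3.8,interpolation=cv2.INTER_CUBIC))
E
```

View pics/w4c.png

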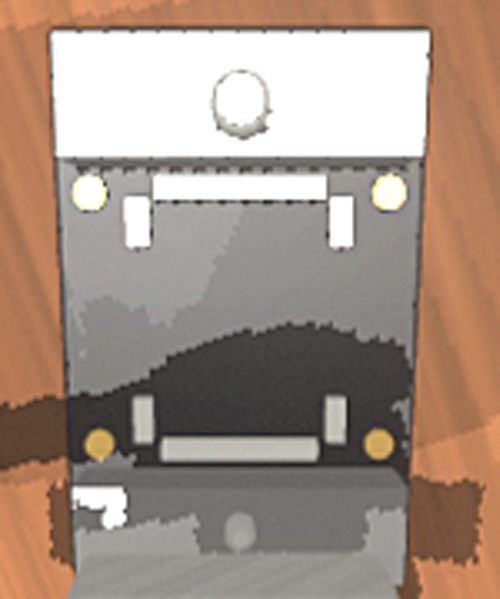

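View pics/w4m.png

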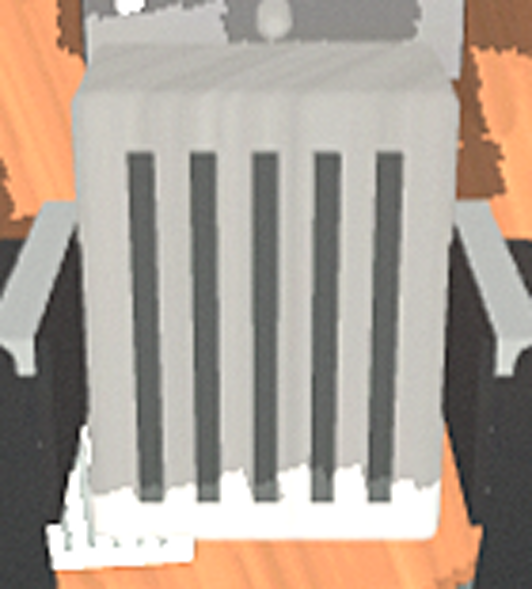

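```bash
python3 - <<'E'
from h import *
import pickle
c=cami(pickle.load(open("pics/w4.pkl","rb")))
g=lambda L:np.array(L,float)/(500/150)+[250,35]
S=pix2z(c,g([[153,202],[328,202],[320,437],[161,437]]),.024)[:,:2]
print("stops",S.round(4).tolist(),S.mean(0), "gap",np.linalg.norm((S[0]+S[1]-S[2]-S[3])/2))
P=pix2z(c,g([[241,97]]),.058)[0,:2];Q=pix2z(c,g([[240,528]]),.055)[0,:2]
print("pins",P,Q,np.linalg.norm(P-Q),(P+Q)/2,"yaw",np.degrees(np.arctan2(*(P-Q)[::-1]))-90)
K=pix2z(c,g([[51,30],[430,30],[424,157],[55,157]]),.042)[:,:2]
print("rail",K.round(4).tolist(),K.mean(0),[np.linalg.norm(K[i]-K[(i+1)%4]).round(4) for i in range(4)],"yaw",np.degrees(np.arctan2(*(K[1]-K[0])[::-1])))
a=np.radians(-18.4);yv=np.array([-np.sin(a),np.cos(a)])
print("seat from rail",K.mean(0)-.055*yv)
B=pix2z(c,g([[90,193],[390,192],[379,444],[99,444]]),.018)[:,:2];print("brass",B.mean(0))
M=pix2z(c,np.array([[75,92],[458,95],[438,540],[95,538]])/3.8+[250,190],.1865)
s=state();T=rot(s["tool_rot"]).as_matrix()
print("mod",M[:,:2].mean(0),[np.linalg.norm(M[i]-M[(i+1)%4]).round(4) for i in range(4)],"tool",((M-s["tool_pos"])@T).round(4).tolist(),((M.mean(0)-s["tool_pos"])@T).round(4))
E
```

```text
stops [[0.6038, 0.0715], [0.6473, 0.0569], [0.627, -0.002], [0.5848, 0.0122]] [0.61573193 0.03466361] gap 0.062301113525726586
pins [0.63207169 0.08420842] [ 0.59991376 -0.01191303] 0.10135809813532756 [0.61599272 0.0361477 ] yaw -18.497933785296482
rail [[0.595, 0.1142], [0.6796, 0.0858], [0.6708, 0.0592], [0.5857, 0.0878]] [0.63276415 0.08675232] [np.float64(0.0893), np.float64(0.028), np.float64(0.0898), np.float64(0.028)] yaw -18.548268833969775
seat from rail [0.61540345 0.03456414]
brass [0.61542588 0.03454347]
mod [ 0.59724927 -0.01467903] [np.float64(0.0426), np.float64(0.0589), np.float64(0.043), np.float64(0.059)] tool [[-0.0218, -0.0301, -0.0548], [0.0208, -0.0298, -0.0548], [0.0211, 0.0291, -0.0548], [-0.0219, 0.0289, -0.0548]] [-0.0005 -0.0004 -0.0548]
```

```bash
python3 -c "
from h import *
rowsto([.6158,.0342,.04],down(-18.55),6)"
```

```text
6 rows of [ 0.0003 -0.0088  0.0153] [ 0.0001  0.0002 -0.0001] step mm 17.6 deg 0.01
```

```bash
python3 -m inch '0.0003 -0.0088 0.015 0 0 0 1;0.0003 -0.0088 0.015 0 0 0 1;0.0003 -0.0088 0.015 0 0 0 1;0.0003 -0.0088 0.015 0 0 0 1;0.0003 -0.0088 0.015 0 0 0 1;0.0003 -0.0088 0.015 0 0 0 1;0 0 0 0 0 0 1;0 0 0 0 0 0 1;0 0 0 0 0 0 1;0 0 0 0 0 0 1'; python3 - <<'E'
from h import *
import pickle
st();rowsto([.6158,.0342,-.014],down(-18.55),6);pickle.dump(camera_info("wrist"),open("pics/w5.pkl","wb"));a=grab_frame("wrist")
cv2.imwrite("pics/w5.png",a);st()
E
```

```text
time: 8.4
tool_pos: [0.6178, 0.0345, 0.0437]
tool_rot: [-0.0, 0.987, -0.161, 0.001]
contact_force: [-0.2, -0.6, -0.0]
gripper_width: 0.504
8.4 [0.6178 0.0345 0.0437] [[0.948, -0.318, 0.002], [-0.318, -0.948, -0.0], [0.002, -0.0, -1.0]] F [-0.2 -0.6 -0. ] g 0.504
6 rows of [-0.0003  0.0002  0.0096] [-0.0001 -0.0004  0.0001] step mm 9.6 deg 0.02
8.45 [0.6179 0.0345 0.0438] [[0.948, -0.318, 0.002], [-0.318, -0.948, -0.0], [0.002, -0.0, -1.0]] F [ 0.7 -0.3 -0.4] g 0.5
```

View pics/w5.png

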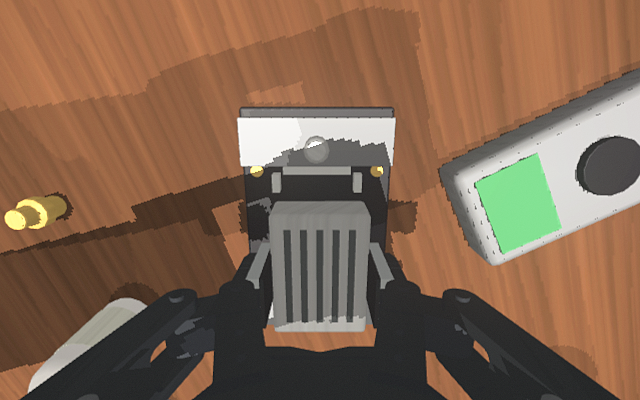

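```bash
python3 -m inch '-0.001 0.0004 0.01 0 0 0 1;-0.001 0 0.012 0 0 0 1;0 0 0.012 0 0 0 1;0 0 0.006 0 0 0 1;0 0 0 0 0 0 1;0 0 0 0 0 0 1'; python3 - <<'E'
from h import *
st();rowsto([.6158,.0342,-.016],down(-18.55),4)
E
```

```text
time: 8.95
tool_pos: [0.614, 0.0353, 0.001]
tool_rot: [0.0, 0.987, -0.161, -0.001]
contact_force: [0.3, 0.9, -0.6]
gripper_width: 0.5
8.95 [0.614  0.0353 0.001 ] [[0.948, -0.317, -0.002], [-0.317, -0.948, 0.0], [-0.002, 0.001, -1.0]] F [ 0.3  0.9 -0.6] g 0.5
4 rows of [0.0005 0.0001 0.0042] [0.0001 0.0005 0.0002] step mm 4.3 deg 0.03
```

```bash
python3 -m inch '0.001 0 0 0 0 0 1;0 0 0 0 0 0 1;0 0 0 0 0 0 1'; python3 - <<'E'
from h import *
st();rowsto([.6158,.0342,-.016],down(-18.55),4)
E
```

```text
time: 9.2
tool_pos: [0.6166, 0.0349, 0.0031]
tool_rot: [-0.0, 0.987, -0.161, 0.001]
contact_force: [0.1, 0.8, -0.8]
gripper_width: 0.496
9.2 [0.6166 0.0349 0.0031] [[0.948, -0.317, 0.001], [-0.317, -0.948, -0.0], [0.001, -0.0, -1.0]] F [ 0.1  0.8 -0.8] g 0.496
4 rows of [-0.0002  0.0002  0.0048] [-0.0001 -0.0004  0.0002] step mm 4.8 deg 0.02
```

```bash
python3 -m inch '0 0.0004 0.005 0 0 0 1;0 0 0.005 0 0 0 1;0 0 0.004 0 0 0 1;0 0 0.002 0 0 0 1;0 0 0 0 0 0 1;0 0 0 0 0 0 1'; python3 - <<'E'
from h import *
st();rowsto([.6158,.0342,-.017],down(-18.55),1)
E
```

```text
time: 9.7
tool_pos: [0.6154, 0.0346, -0.0141]
tool_rot: [0.0, 0.987, -0.161, -0.0]
contact_force: [0.6, -0.7, -1.2]
gripper_width: 0.501
9.7 [ 0.6154  0.0346 -0.0141] [[0.948, -0.317, -0.001], [-0.317, -0.948, 0.0], [-0.001, 0.0, -1.0]] F [ 0.6 -0.7 -1.2] g 0.501
1 rows of [0.0005 0.0002 0.0029] [0.0002 0.0007 0.0008] step mm 2.9 deg 0.06
```

```bash
python3 -m inch '0 0 0.002 0 0 0 1;0 0 0.001 0 0 0 1;0 0 0 0 0 0 1'; python3 -m inch '0 0 0.001 0 0 0 1;0 0 0 0 0 0 1'
```

```text
time: 9.95
tool_pos: [0.6156, 0.0346, -0.0169]
tool_rot: [0.0, 0.987, -0.161, -0.0]
contact_force: [-0.3, 0.4, -0.7]
gripper_width: 0.499
time: 10.12
tool_pos: [0.6158, 0.0345, -0.0169]
tool_rot: [0.0, 0.987, -0.161, -0.0]
contact_force: [-2.8, 0.3, 4.1]
gripper_width: 0.5
```

```bash
python3 -m inch '0 0 0 0 0 0 0;0 0 0 0 0 0 0;0 0 0 0 0 0 0;0 0 0 0 0 0 0;0 0 0 0 0 0 0;0 0 0 0 0 0 0;0 0 0 0 0 0 0'; python3 - <<'E'
from h import *
import pickle
st();pickle.dump(camera_info("wrist"),open("pics/w6.pkl","wb"));a=grab_frame("wrist")
cv2.imwrite("pics/w6.png",a)
E
```

```text
time: 10.7
tool_pos: [0.6157, 0.0345, -0.0178]
tool_rot: [-0.0, 0.987, -0.161, -0.0]
contact_force: [0.1, -0.4, 0.1]
gripper_width: 0.998
10.7 [ 0.6157  0.0345 -0.0178] [[0.948, -0.317, -0.0], [-0.317, -0.948, 0.0], [-0.0, 0.0, -1.0]] F [ 0.1 -0.4  0.1] g 0.998
```

View pics/w6.png

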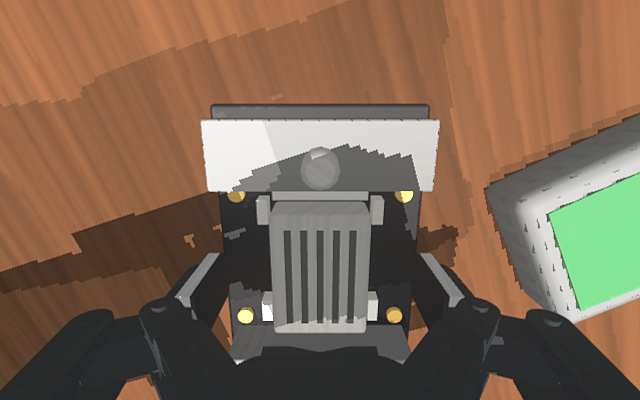

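```bash
python3 -m inch '0 0 -0.02 0 0 0 0;0 0 -0.04 0 0 0 0;0 0 -0.04 0 0 0 0;0 0 -0.04 0 0 0 0;0 0 -0.04 0 0 0 0;0 0 -0.01 0 0 0 0'; cat >> h.py <<'E'
def plateR(yaw,tilt=30):
    "plate frame: x up slope"
    return R.from_euler("z",yaw,degrees=True)*R.from_euler("y",-tilt,degrees=True)
def gripR(yaw,tilt=30):
    M=plateR(yaw,tilt).as_matrix();return R.from_matrix(np.c_[M[:,1],M[:,0],-M[:,2]])
E
python3 - <<'E'
from h import *
st();print(state()["joint_pos"].round(2));G=gripR(-9);print(G.as_matrix().round(3));rowsto([.555,.293,.14],G,16)
E
```

```text
time: 11.25
tool_pos: [0.6198, 0.0343, 0.1815]
tool_rot: [-0.001, 0.987, -0.161, 0.007]
contact_force: [1.7, -0.9, 2.3]
gripper_width: 1.002
11.25 [0.6198 0.0343 0.1815] [[0.948, -0.317, 0.013], [-0.317, -0.948, -0.001], [0.013, -0.003, -1.0]] F [ 1.7 -0.9  2.3] g 1.002
[-0.06  0.04  1.65  0.    1.44  0.26]
[[ 0.156  0.855  0.494]
 [ 0.988 -0.135 -0.078]
 [-0.     0.5   -0.866]]
16 rows of [ 0.0041 -0.0187 -0.0016] [-0.0235  0.0276 -0.1059] step mm 19.2 deg 6.41
```

```bash
python3 -m inch '0.0041 -0.0187 -0.0016 -0.0235 0.0276 -0.1059 0;0.0041 -0.0187 -0.0016 -0.0235 0.0276 -0.1059 0;0.0041 -0.0187 -0.0016 -0.0235 0.0276 -0.1059 0;0.0041 -0.0187 -0.0016 -0.0235 0.0276 -0.1059 0;0.0041 -0.0187 -0.0016 -0.0235 0.0276 -0.1059 0;0.0041 -0.0187 -0.0016 -0.0235 0.0276 -0.1059 0;0.0041 -0.0187 -0.0016 -0.0235 0.0276 -0.1059 0;0.0041 -0.0187 -0.0016 -0.0235 0.0276 -0.1059 0'; python3 -m inch '0.0041 -0.0187 -0.0016 -0.0235 0.0276 -0.1059 0;0.0041 -0.0187 -0.0016 -0.0235 0.0276 -0.1059 0;0.0041 -0.0187 -0.0016 -0.0235 0.0276 -0.1059 0;0.0041 -0.0187 -0.0016 -0.0235 0.0276 -0.1059 0;0.0041 -0.0187 -0.0016 -0.0235 0.0276 -0.1059 0;0.0041 -0.0187 -0.0016 -0.0235 0.0276 -0.1059 0;0.0041 -0.0187 -0.0016 -0.0235 0.0276 -0.1059 0;0.0041 -0.0187 -0.0016 -0.0235 0.0276 -0.1059 0;0 0 0 0 0 0 0;0 0 0 0 0 0 0'; python3 -m inch '0 0 0 0 0 0 0;0 0 0 0 0 0 0'; python3 - <<'E'
from h import *
import pickle
st();pickle.dump(camera_info("wrist"),open("pics/w7.pkl","wb"));a=grab_frame("wrist")
cv2.imwrite("pics/w7.png",a)
E
```

```text
time: 11.92
tool_pos: [0.6404, 0.1826, 0.1718]
tool_rot: [0.107, 0.955, 0.262, 0.091]
contact_force: [0.6, 0.6, -0.6]
gripper_width: 1.0
time: 12.75
tool_pos: [0.5489, 0.2931, 0.1305]
tool_rot: [0.192, 0.736, 0.629, 0.163]
contact_force: [-0.2, -0.4, 0.8]
gripper_width: 0.998
time: 12.92
tool_pos: [0.5517, 0.2932, 0.1332]
tool_rot: [0.193, 0.736, 0.628, 0.164]
contact_force: [0.3, -0.1, -0.1]
gripper_width: 1.001
12.92 [0.5517 0.2932 0.1332] [[0.158, 0.861, 0.484], [0.987, -0.138, -0.078], [-0.0, 0.49, -0.872]] F [ 0.3 -0.1 -0.1] g 1.001
```

View pics/w7.png

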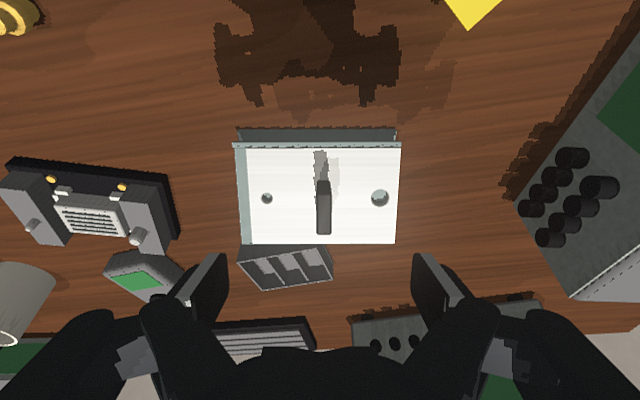

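```bash
python3 - <<'E'
import cv2,numpy as np
a=cv2.imread("pics/w7.png")
b=a[120:255,225:415]
cv2.imwrite("pics/w7c.png",cv2.resize(b,None,fx=4.2,fy=4.2,interpolation=cv2.INTER_CUBIC))
E
```

```text
(no output)
```

View pics/w7c.png

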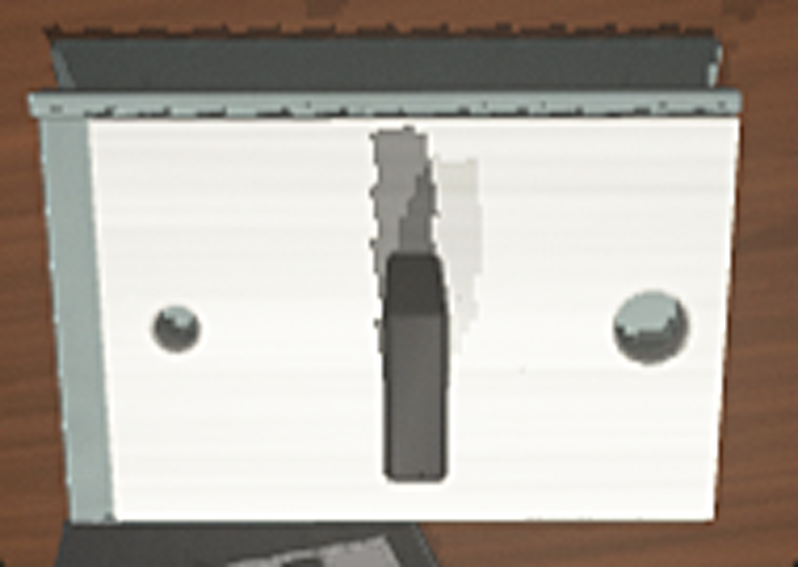

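```bash
cat > pnp.py <<'E'
from h import *
def pnp(c,obj,uv):
    f,cx,cy,o,M=c
    K=np.array([[f,0,cx],[0,f,cy],[0,0,1]])
    ok,rv,tv=cv2.solvePnP(np.array(obj,float)/1e3,np.array(uv,float),K,None)
    e=np.array(uv)-cv2.projectPoints(np.array(obj,float)/1e3,rv,tv,K,None)[0].reshape(-1,2)
    return M@tv.ravel()+o, M@cv2.Rodrigues(rv)[0], e
E
python3 - <<'E'
from pnp import *
import pickle
c=cami(pickle.load(open("pics/w7.pkl","rb")))
obj=[[-45,-68,-28],[-45,68,-28],[45,68,-28],[45,-68,-28],[0,-52,-28],[0,52,-28],[-17,-6,22],[-17,6,22],[17,6,22],[17,-6,22]]
uv=np.array([[90,118],[738,118],[715,520],[113,521],[176,328],[651,327],[386,316],[446,316],[446,480],[386,480]])/4.2+[225,120]
p,M,e=pnp(c,obj,uv)
print(p.round(4));print(M.round(3));print(e.round(1).tolist())
print("tilt",np.degrees(np.arccos(M[2,2])),"yaw",np.degrees(np.arctan2(M[1,0],M[0,0])), "yawy",np.degrees(np.arctan2(M[1,1],M[0,1]))-90)
# constrained: 30deg, fit center and yaw
from scipy.optimize import least_squares
def f(q): return (proj(c,(plateR(q[3]).as_matrix()@(np.array(obj)/1e3).T).T+q[:3])-uv).ravel()
r=least_squares(f,[*p,-9]);print(r.x.round(4),np.abs(r.fun).max())
h=r.x[:3]+plateR(r.x[3]).as_matrix()@[0,0,-.036];print("underside centre",h)
E
```

```text
[0.5892 0.2916 0.0774]
[[ 0.856  0.154 -0.493]
 [-0.135  0.988  0.074]
 [ 0.499  0.003  0.867]]
[[0.1, -0.7], [-0.2, -0.4], [0.8, 0.6], [-0.7, 0.7], [-0.0, 0.0], [-0.1, -0.1], [0.8, 1.6], [-0.9, 1.6], [-0.5, -1.6], [0.6, -1.7]]
tilt 29.93257111158235 yaw -8.931240311560929 yawy -8.840347510120097
[ 0.5892  0.2917  0.0774 -8.9148] 1.6452104117675503
underside centre [0.60694889 0.28888182 0.04624294]
```

```bash
python3 - <<'E'
from h import *
st();G=gripR(-8.9);rowsto(np.array([.5892,.2917,.0774])+.055*G.as_matrix()[:,2],G,7)
E
```

```text
12.97 [0.5518 0.2932 0.1332] [[0.158, 0.861, 0.484], [0.987, -0.138, -0.078], [-0.0, 0.49, -0.872]] F [-0.2  0.6 -0.4] g 1.001
7 rows of [0.0006 0.0007 0.0174] [-0.0016  0.0003 -0.0005] step mm 17.4 deg 0.10
```

```bash
python3 -m inch '0.001 0.001 0.017 -0.003 0 -0.001 0;0.001 0.001 0.017 -0.003 0 -0.001 0;0.001 0.001 0.017 -0.003 0 -0.001 0;0.001 0.001 0.017 -0.003 0 -0.001 0;0 0.001 0.014 0 0 0 0;0 0 0.01 0 0 0 0;0 0 0 0 0 0 0;0 0 0 0 0 0 0;0 0 0 0 0 0 0';python3 - <<'E'
from h import *
st();G=gripR(-8.9);rowsto(np.array([.5892,.2917,.0774])+.055*G.as_matrix()[:,2],G,1);cv2.imwrite("pics/w8.png",grab_frame("wrist"))
E
```

```text
time: 13.72
tool_pos: [0.6008, 0.2894, 0.0555]
tool_rot: [0.198, 0.733, 0.628, 0.168]
contact_force: [0.7, 0.7, -0.5]
gripper_width: 1.004
13.72 [0.6008 0.2894 0.0555] [[0.154, 0.856, 0.494], [0.988, -0.132, -0.079], [-0.003, 0.5, -0.866]] F [ 0.7  0.7 -0.5] g 1.004
1 rows of [0.0005 0.0007 0.0301] [0.0005 0.0017 0.002 ] step mm 30.1 deg 0.16
```

View pics/w8.png

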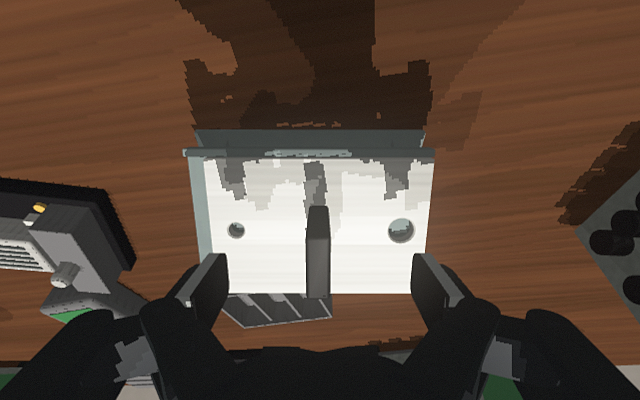

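```bash
python3 -m inch '0.0005 0.0007 0.01 0 0 0.001 0;0 0 0.01 0 0 0.001 0;0 0 0.006 0 0 0 0;0 0 0.003 0 0 0 0;0 0 0 0 0 0 0;0 0 0 0 0 0 0;0 0 0 0 0 0 0';python3 - <<'E'
from h import *
st();G=gripR(-8.9);rowsto(np.array([.5892,.2917,.0774])+.055*G.as_matrix()[:,2],G,1);cv2.imwrite("pics/w9.png",grab_frame("wrist"))
E
```

```text
time: 14.35
tool_pos: [0.6153, 0.2874, 0.0298]
tool_rot: [0.197, 0.734, 0.628, 0.167]
contact_force: [0.0, 0.3, -0.1]
gripper_width: 1.0
14.35 [0.6153 0.2874 0.0298] [[0.155, 0.856, 0.493], [0.988, -0.133, -0.079], [-0.002, 0.5, -0.866]] F [ 0.   0.3 -0.1] g 1.0
1 rows of [0.0002 0.0009 0.0005] [-0.0003  0.0021  0.0007] step mm 1.0 deg 0.13
```

View pics/w9.png

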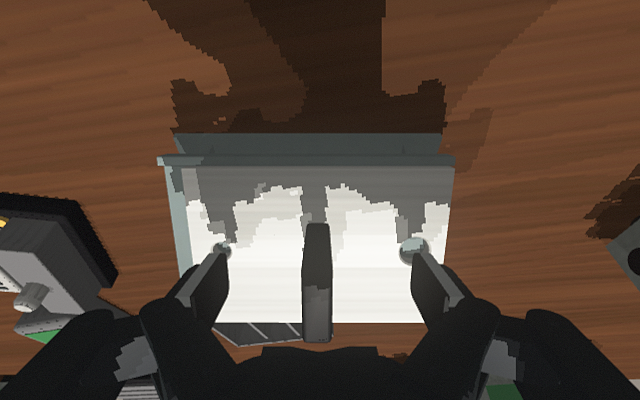

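```bash
python3 -m inch '-0.0005 0.001 0.0005 0 0 0 0;0 0 0 0 0 0 1;0 0 0 0 0 0 1;0 0 0 0 0 0 1;0 0 0 0 0 0 1;0 0 0 0 0 0 1;0 0 0 0 0 0 1;0 0 0 0 0 0 1;0 0 0 0 0 0 1;0 0 0 0 0 0 1';python3 - <<'E'
from h import *
st()
E
```

```text
time: 15.23
tool_pos: [0.6161, 0.2866, 0.0298]
tool_rot: [0.197, 0.734, 0.628, 0.167]
contact_force: [-2.9, -1.4, 2.7]
gripper_width: 0.13
15.23 [0.6161 0.2866 0.0298] [[0.155, 0.856, 0.493], [0.988, -0.133, -0.08], [-0.002, 0.499, -0.866]] F [-2.9 -1.4  2.7] g 0.13
```

```bash
python3 -m inch '0 0 -0.008 0 0 0 1;0 0 -0.016 0 0 0 1;0 0 -0.025 0 0 0 1;0 0 -0.025 0 0 0 1;0 0 -0.025 0 0 0 1;0 0 -0.02 0 0 0 1;0 0 0 0 0 0 1;0 0 0 0 0 0 1';python3 - <<'E'
from h import *
st();rowsto([.585,.20,.2],gripR(-18.55,0),9);cv2.imwrite("pics/w10.png",grab_frame("wrist"))
E
```

```text
time: 15.9
tool_pos: [0.5574, 0.2966, 0.1336]
tool_rot: [0.197, 0.734, 0.628, 0.168]
contact_force: [0.6, -0.6, -3.3]
gripper_width: 0.134
15.9 [0.5574 0.2966 0.1336] [[0.155, 0.855, 0.494], [0.988, -0.133, -0.078], [-0.001, 0.5, -0.866]] F [ 0.6 -0.6 -3.3] g 0.134
9 rows of [-0.0097  0.0074 -0.0056] [ 0.0581 -0.0048  0.0183] step mm 13.4 deg 3.50
```

View pics/w10.png

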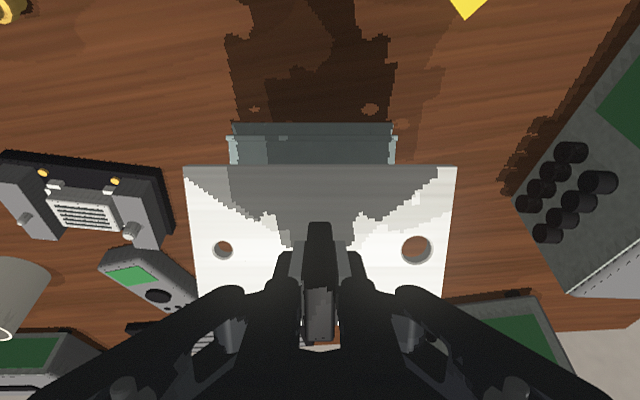

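```bash
python3 - <<'E'
from pnp import *
c=cam("wrist");s=state();T=rot(s["tool_rot"]).as_matrix()
obj=[[-45,-68,-28],[-45,68,-28],[0,-52,-28],[0,52,-28]]
uv=[[183,167.5],[457,166.5],[223,250],[417,250]]
p,M,e=pnp(c,obj,uv);print("grip in tool",(T.T@(p-s["tool_pos"])).round(4),"plate axes in tool\n",(T.T@M).round(3),e.round(1).tolist())
rowsto([.739,-.007,.15],gripR(-18.55,0),14)
E
```

```text
grip in tool [ 0.0004 -0.0003 -0.0551] plate axes in tool
 [[ 0.006  1.    -0.013]
 [ 1.    -0.006 -0.005]
 [-0.005 -0.013 -1.   ]] [[0.1, 0.1], [0.0, 0.0], [-0.1, -0.1], [0.1, -0.1]]
14 rows of [-0.018   0.0176  0.0036] [ 0.0372 -0.0029  0.0118] step mm 25.4 deg 2.24
```

```bash
python3 -m inch '-0.018 0.0176 0.002 0.0372 -0.0029 0.0118 1;-0.018 0.0176 0.002 0.0372 -0.0029 0.0118 1;-0.018 0.0176 0.002 0.0372 -0.0029 0.0118 1;-0.018 0.0176 0.002 0.0372 -0.0029 0.0118 1;-0.018 0.0176 0.002 0.0372 -0.0029 0.0118 1;-0.018 0.0176 0.002 0.0372 -0.0029 0.0118 1;-0.018 0.0176 0.002 0.0372 -0.0029 0.0118 1'; python3 -m inch '-0.018 0.0176 0.003 0.0372 -0.0029 0.0118 1;-0.018 0.0176 0.003 0.0372 -0.0029 0.0118 1;-0.018 0.0176 0.003 0.0372 -0.0029 0.0118 1;-0.018 0.0176 0.003 0.0372 -0.0029 0.0118 1;-0.018 0.0176 0.003 0.0372 -0.0029 0.0118 1;-0.018 0.0176 0.003 0.0372 -0.0029 0.0118 1;-0.018 0.0176 0.003 0.0372 -0.0029 0.0118 1;0 0 0 0 0 0 1;0 0 0 0 0 0 1;0 0 0 0 0 0 1'; python3 -m inch '0 0 0 0 0 0 1;0 0 0 0 0 0 1'; python3 - <<'E'
from h import *
import pickle
st();pickle.dump((camera_info("wrist"),state()),open("pics/w11.pkl","wb"));a=grab_frame("wrist")
cv2.imwrite("pics/w11.png",a)
E
```

```text
time: 16.53
tool_pos: [0.6494, 0.1479, 0.1659]
tool_rot: [0.098, 0.781, 0.611, 0.083]
contact_force: [1.0, -0.1, -3.1]
gripper_width: 0.133
time: 17.37
tool_pos: [0.7342, -0.0056, 0.1623]
tool_rot: [-0.001, 0.812, 0.584, -0.001]
contact_force: [-0.0, 0.4, -2.2]
gripper_width: 0.135
time: 17.53
tool_pos: [0.7345, -0.0044, 0.1648]
tool_rot: [-0.0, 0.812, 0.584, 0.001]
contact_force: [-0.1, 0.2, -3.2]
gripper_width: 0.131
17.53 [ 0.7345 -0.0044  0.1648] [[0.317, 0.948, 0.001], [0.948, -0.317, 0.001], [0.001, 0.001, -1.0]] F [-0.1  0.2 -3.2] g 0.131
```

View pics/w11.png

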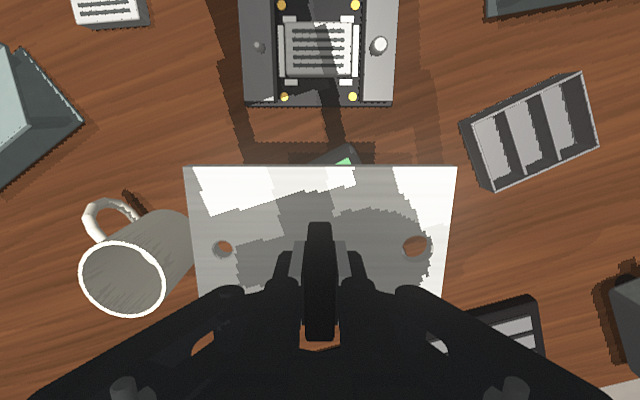

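```bash
python3 - <<'E'
import cv2,numpy as np
a=cv2.imread("pics/w11.png")
b=np.clip(a[0:115,230:405].astype(float)*1.4,0,255).astype(np.uint8)
cv2.imwrite("pics/w11c.png",cv2.resize(b,None,fx=4.5,fy=4.5,interpolation=cv2.INTER_CUBIC))
E
```

```text
(no output)
```

View pics/w11c.png

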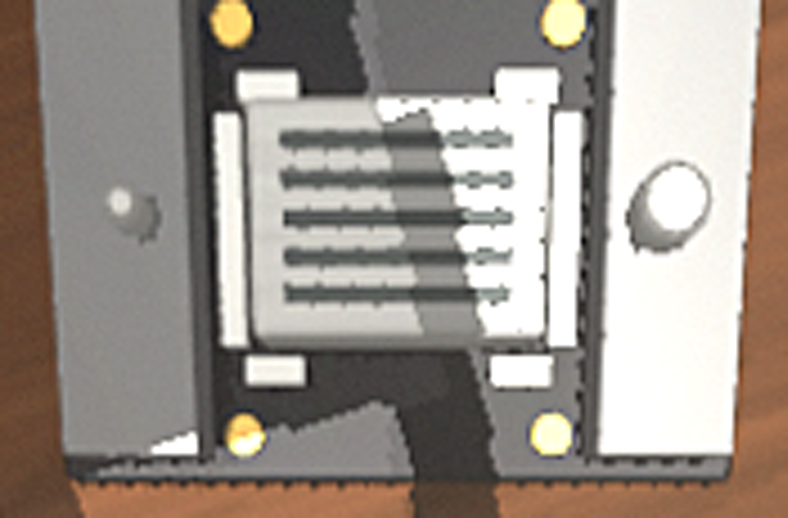

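```bash
python3 - <<'E'
from pnp import *
import pickle
i,s=pickle.load(open("pics/w11.pkl","rb"));c=cami(i)
g=lambda L:np.array(L,float)/4.5+[230,0]
P=pix2z(c,g([[680,197]]),.058)[0,:2];Q=pix2z(c,g([[120,202]]),.055)[0,:2]
print("pins",P,Q,np.linalg.norm(P-Q),(P+Q)/2,np.degrees(np.arctan2(*(P-Q)[::-1]))-90)
# fit fixture pose: pins tips+rail corners, yaw,x,y (z fixed)
obj=np.array([[0,52,16],[0,-52,13],[45,41,0],[45,69,0],[45,-41,0],[45,-69,0]])/1e3
uv=g([[680,197],[120,202],[594,456],[731,457],[203,456],[67,456]])
from scipy.optimize import least_squares
def f(q,z=.042): return (proj(c,R.from_euler("z",q[2],degrees=True).apply(obj)+[q[0],q[1],z])-uv).ravel()
r=least_squares(f,[.6155,.0346,-18.5]);print(r.x,r.fun.reshape(-1,2).round(1).tolist())
r=least_squares(lambda q:f(q,q[3]),[.6155,.0346,-18.5,.042]);print(r.x,r.fun.reshape(-1,2).round(1).tolist())
w=pix2z(c,g([[245,97],[548,97],[548,337],[255,337]]),.038)[:,:2];print("module",w.mean(0))
# plate in hand
T=rot(s["tool_rot"]).as_matrix()
a=cv2.imread("pics/w11.png");cv2.imwrite("pics/w11p.png",cv2.resize(a[155:275,170:470],None,fx=2.6,fy=2.6,interpolation=cv2.INTER_CUBIC))
E
```

```text
pins [0.63192219 0.08510613] [ 0.59908372 -0.0142623 ] 0.10465394781637218 [0.61550295 0.03542192] -18.28726859159741
[  0.61570661   0.03536415 -18.43721284] [[-0.4, 0.5], [0.4, 0.1], [0.8, -0.1], [0.6, -0.3], [-0.7, -0.1], [-0.7, -0.0]]
[  0.61563175   0.03538961 -18.43711949   0.04118742] [[-0.6, 0.6], [0.6, 0.2], [0.7, -0.2], [0.4, -0.4], [-0.6, -0.1], [-0.5, -0.1]]
module [0.61577433 0.03544394]
```

View pics/w11p.png

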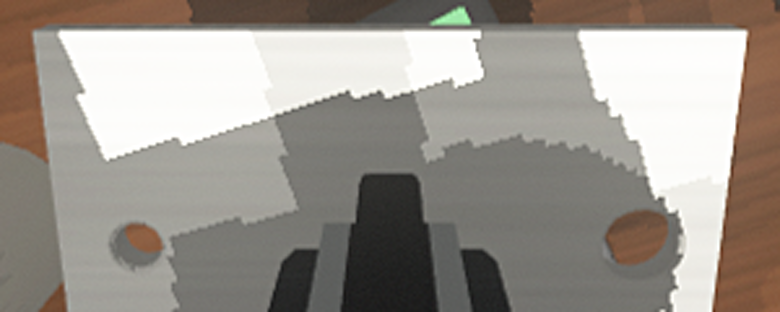

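```bash
python3 - <<'E'
from pnp import *
import pickle
i,s=pickle.load(open("pics/w11.pkl","rb"));c=cami(i);T=rot(s["tool_rot"]).as_matrix()
obj=[[-45,-68,-28],[-45,68,-28],[0,-52,-28],[0,52,-28]]
uv=np.array([[36,31],[746,31],[137,245],[643,243]])/2.6+[170,155]
p,M,e=pnp(c,obj,uv);print("grip in tool",(T.T@(p-s["tool_pos"])).round(4),"\n",(T.T@M).round(3),e.round(1).tolist())
print("world",p,M.round(3).tolist())
G=gripR(-18.45,0).as_matrix()
tgt=np.array([.6157,.0354,0])-G@np.array([.0004,-.0003,0]);print(tgt)
rowsto([tgt[0],tgt[1],.08],gripR(-18.45,0),7)
E
```

```text
grip in tool [ 0.0014 -0.0006 -0.0543] 
 [[-0.002  1.     0.011]
 [ 1.     0.002 -0.   ]
 [-0.     0.011 -1.   ]] [[0.4, 0.5], [0.0, 0.4], [-0.9, -0.4], [0.5, -0.6]]
world [ 0.73429888 -0.00283615  0.21906015] [[0.948, 0.319, 0.002], [-0.319, 0.948, 0.009], [0.001, -0.01, 1.0]]
[0.61585799 0.03492562 0.        ]
7 rows of [-0.0001 -0.0179  0.0122] [ 0.0002 -0.0002 -0.0001] step mm 21.6 deg 0.01
```

```bash
python3 -m inch '0 -0.018 0.006 0 0 0 1;0 -0.018 0.01 0 0 0 1;0 -0.018 0.014 0 0 0 1;0 -0.018 0.014 0 0 0 1;0 -0.018 0.014 0 0 0 1;0 -0.018 0.014 0 0 0 1;0 -0.015 0.012 0 0 0 1;0 -0.002 0 0 0 0 1;0 0 0 0 0 0 1;0 0 0 0 0 0 1'; python3 -m inch '0 0 0 0 0 0 1;0 0 0 0 0 0 1;0 0 0 0 0 0 1'; python3 - <<'E'
from h import *
import pickle
st();rowsto([.6159,.0344,.06],gripR(-18.45,0),1);pickle.dump((camera_info("wrist"),state()),open("pics/w12.pkl","wb"));a=grab_frame("wrist");st()
cv2.imwrite("pics/w12.png",a)
E
```

```text
time: 18.42
tool_pos: [0.618, 0.0346, 0.0826]
tool_rot: [0.001, 0.812, 0.584, 0.002]
contact_force: [1.1, -0.6, -2.3]
gripper_width: 0.133
time: 18.67
tool_pos: [0.618, 0.0342, 0.0821]
tool_rot: [0.001, 0.812, 0.584, 0.002]
contact_force: [0.7, -0.6, -2.4]
gripper_width: 0.132
18.67 [0.618  0.0342 0.0821] [[0.319, 0.948, 0.003], [0.948, -0.319, 0.001], [0.002, 0.003, -1.0]] F [ 0.7 -0.6 -2.4] g 0.132
1 rows of [-0.0005 -0.0021  0.0221] [ 0.003  -0.0016 -0.0023] step mm 22.2 deg 0.24
18.72 [0.6177 0.0342 0.0818] [[0.319, 0.948, 0.003], [0.948, -0.319, 0.001], [0.002, 0.002, -1.0]] F [-0.3 -0.9 -2.5] g 0.129
```

View pics/w12.png

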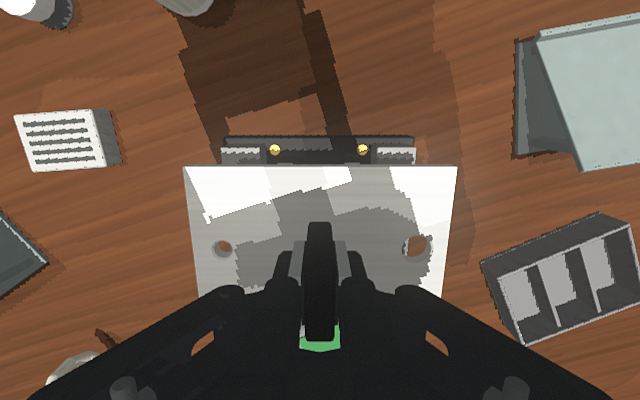

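```bash
python3 -m inch '-0.0004 -0.002 0.006 0.002 -0.001 -0.0015 1;0 0 0.008 0 0 0 1;0 0 0.007 0 0 0 1;0 0 0.004 0 0 0 1;0 0 0 0 0 0 1;0 0 0 0 0 0 1;0 0 0 0 0 0 1;0 0 0 0 0 0 1'; python3 - <<'E'
from h import *
import pickle
st();rowsto([.6159,.0344,.045],gripR(-18.45,0),1);pickle.dump((camera_info("wrist"),state()),open("pics/w13.pkl","wb"));a=grab_frame("wrist");st()
cv2.imwrite("pics/w13.png",np.clip(cv2.resize(a[130:280,170:470],None,fx=2.6,fy=2.6,interpolation=cv2.INTER_CUBIC)*1.3,0,255).astype(np.uint8))
E
```

```text
time: 19.38
tool_pos: [0.6151, 0.0348, 0.0565]
tool_rot: [-0.0, 0.811, 0.584, 0.0]
contact_force: [0.7, 0.0, -2.9]
gripper_width: 0.133
19.38 [0.6151 0.0348 0.0565] [[0.317, 0.948, 0.0], [0.948, -0.317, 0.0], [0.0, 0.0, -1.0]] F [ 0.7  0.  -2.9] g 0.133
1 rows of [-0.0001  0.0009  0.0115] [ 0.0001 -0.0005 -0.0005] step mm 11.6 deg 0.04
19.43 [0.6151 0.0348 0.0566] [[0.317, 0.948, 0.0], [0.948, -0.317, 0.0], [0.0, 0.0, -1.0]] F [ 0.8 -0.3 -2.5] g 0.132
```

View pics/w13.png

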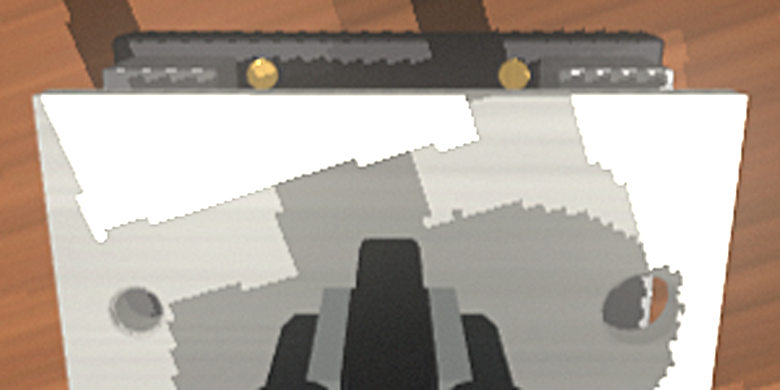

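```bash
python3 - <<'E'
from h import *
import pickle
i,s=pickle.load(open("pics/w13.pkl","rb"));c=cami(i)
g=lambda L:np.array(L,float)/2.6+[170,130]
r=R.from_euler("z",18.45,degrees=True)
rel=lambda uv,z,o=np.array([.6157,.0354,0]):r.apply(pix2z(c,g(uv),z)-o).round(4)[:,:2].tolist()
print("rail corners",rel([[104,68],[674,68]],.042),"edge thru hole",rel([[648,300]],.042))
z=.0566+.019+.008
print("plate corners",rel([[35,95],[748,95]],z),"holes",rel([[137,309],[643,306]],z))
E
```

```text
rail corners [[-0.0453, -0.0685], [-0.0453, 0.0683]] edge thru hole [[0.0153, 0.0676]]
plate corners [[-0.0461, -0.0675], [-0.0461, 0.0681]] holes [[-0.0017, -0.0521], [-0.0023, 0.052]]
```

```bash
python3 -m inch '0 0.001 0.004 0 0 0 1;0 0 0.005 0 0 0 1;0 0 0.004 0 0 0 1;0 0 0 0 0 0 1;0 0 0 0 0 0 1;0 0 0 0 0 0 1;0 0 0 0 0 0 1'; python3 - <<'E'
from h import *
st();rowsto([.6159,.0344,.04],gripR(-18.45,0),1)
E
```

```text
time: 20.02
tool_pos: [0.6158, 0.0345, 0.0432]
tool_rot: [-0.0, 0.811, 0.584, -0.0]
contact_force: [-0.3, 0.0, -2.2]
gripper_width: 0.132
20.02 [0.6158 0.0345 0.0432] [[0.317, 0.948, -0.0], [0.948, -0.317, 0.0], [0.0, -0.001, -1.0]] F [-0.3  0.  -2.2] g 0.132
1 rows of [-0.      0.0001  0.0032] [-0.0005 -0.0003 -0.0005] step mm 3.2 deg 0.04
```

```bash
for i in 1 2; do :; done; python3 -m inch '0 0 0.002 0 0 0 1;0 0 0.002 0 0 0 1;0 0 0 0 0 0 1;0 0 0 0 0 0 1'; python3 -m inch '0 0 0.002 0 0 0 1;0 0 0 0 0 0 1;0 0 0 0 0 0 1'
```

```text
time: 20.35
tool_pos: [0.6154, 0.0345, 0.0387]
tool_rot: [-0.001, 0.811, 0.584, -0.0]
contact_force: [0.4, -0.4, -3.5]
gripper_width: 0.134
time: 20.6
tool_pos: [0.6155, 0.0345, 0.0368]
tool_rot: [-0.001, 0.811, 0.584, -0.0]
contact_force: [0.8, 0.3, -2.8]
gripper_width: 0.127
```

```bash
python3 -m inch '0 0 0.002 0 0 0 1;0 0 0 0 0 0 1;0 0 0 0 0 0 1'
```

```text
time: 20.85
tool_pos: [0.6154, 0.0345, 0.0348]
tool_rot: [-0.001, 0.811, 0.584, -0.0]
contact_force: [-0.7, 0.3, -2.6]
gripper_width: 0.132
```

```bash
python3 -m inch '0 0 0.002 0 0 0 1;0 0 0.001 0 0 0 1;0 0 0 0 0 0 1;0 0 0 0 0 0 1'
```

```text
time: 21.18
tool_pos: [0.6155, 0.0345, 0.0318]
tool_rot: [-0.001, 0.811, 0.584, -0.0]
contact_force: [-0.9, -0.8, -3.3]
gripper_width: 0.133
```

```bash
python3 -m inch '0 0 0.002 0 0 0 1;0 0 0.001 0 0 0 1;0 0 0 0 0 0 1;0 0 0 0 0 0 1'
```

```text
time: 21.52
tool_pos: [0.6155, 0.0345, 0.0288]
tool_rot: [-0.001, 0.811, 0.584, -0.0]
contact_force: [0.2, 0.5, -2.3]
gripper_width: 0.132
```

```bash
python3 -m inch '0 0 0.002 0 0 0 1;0 0 0.002 0 0 0 1;0 0 0 0 0 0 1;0 0 0 0 0 0 1'
```

```text
time: 21.85
tool_pos: [0.6154, 0.0345, 0.0247]
tool_rot: [-0.001, 0.811, 0.584, -0.0]
contact_force: [0.4, -0.2, -2.9]
gripper_width: 0.133
```

```bash
python3 -m inch '0 0 0.002 0 0 0 1;0 0 0 0 0 0 1;0 0 0 0 0 0 1'
```

```text
time: 22.1
tool_pos: [0.6158, 0.0345, 0.0232]
tool_rot: [-0.0, 0.811, 0.584, 0.0]
contact_force: [0.6, 0.7, -2.2]
gripper_width: 0.136
```

```bash
python3 -m inch '0 0 0.001 0 0 0 1;0 0 0.001 0 0 0 1;0 0 0 0 0 0 1;0 0 0 0 0 0 1'
```

```text
time: 22.43
tool_pos: [0.6158, 0.0345, 0.0231]
tool_rot: [-0.0, 0.811, 0.584, -0.0]
contact_force: [-4.6, 0.3, 7.8]
gripper_width: 0.134
```

```bash
python3 -m inch '0 0 0.001 0 0 0 1;0 0 0 0 0 0 1;0 0 0 0 0 0 1'; python3 - <<'E'
from h import *
import pickle
st();pickle.dump((camera_info("wrist"),state()),open("pics/w14.pkl","wb"));a=grab_frame("wrist")
cv2.imwrite("pics/w14.png",cv2.resize(a[130:280,170:470],None,fx=2.6,fy=2.6,interpolation=cv2.INTER_CUBIC))
b=grab_frame("scene");cv2.imwrite("pics/s14.png",cv2.resize(b[170:270,270:400],None,fx=6,fy=6,interpolation=cv2.INTER_CUBIC))
E
```

```text
time: 22.68
tool_pos: [0.6159, 0.0345, 0.0231]
tool_rot: [-0.0, 0.811, 0.584, -0.0]
contact_force: [-8.8, -0.1, 14.2]
gripper_width: 0.131
22.68 [0.6159 0.0345 0.0231] [[0.317, 0.949, -0.001], [0.949, -0.317, 0.0], [-0.0, -0.001, -1.0]] F [-8.8 -0.1 14.2] g 0.131
```

View pics/w14.png

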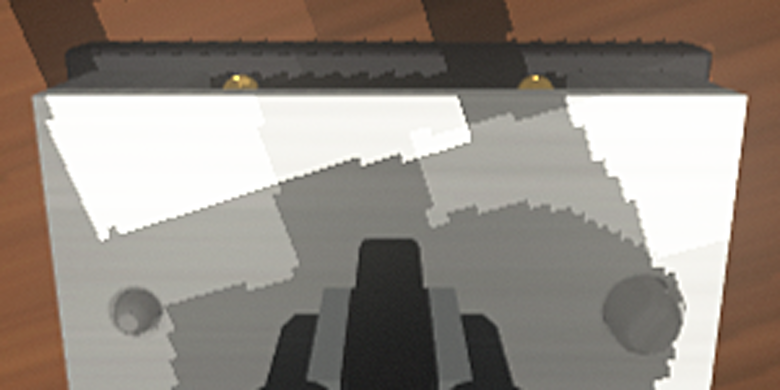

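View pics/s14.png

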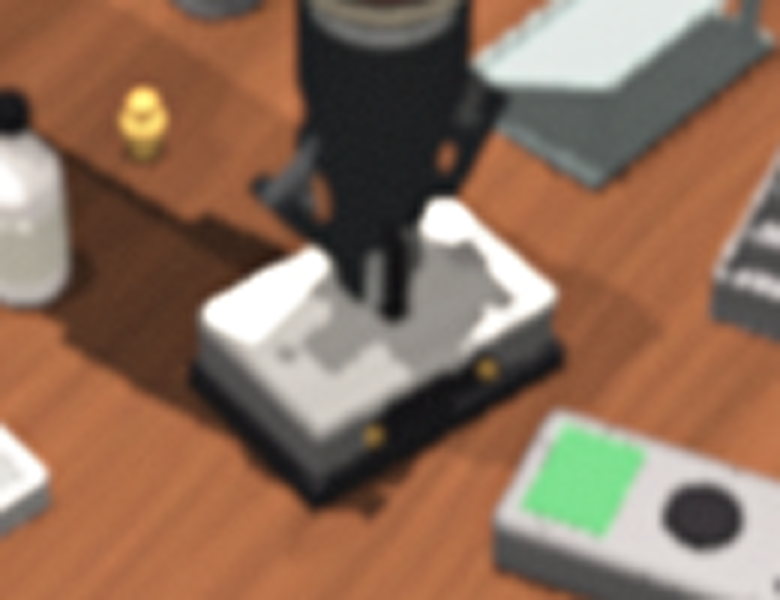

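```bash
python3 -m inch '0 0 -0.002 0 0 0 1;0 0 0 0 0 0 1;0 0 0 0 0 0 0;0 0 0 0 0 0 0;0 0 0 0 0 0 0;0 0 0 0 0 0 0;0 0 0 0 0 0 0;0 0 0 0 0 0 0;0 0 0 0 0 0 0;0 0 0 0 0 0 0'; python3 -m inch '0 0 0 0 0 0 0;0 0 0 0 0 0 0;0 0 -0.01 0 0 0 0;0 0 -0.02 0 0 0 0;0 0 -0.03 0 0 0 0;0 0 -0.03 0 0 0 0;0 0 -0.03 0 0 0 0;0 0 -0.02 0 0 0 0;0 0 0 0 0 0 0;0 0 0 0 0 0 0'; python3 - <<'E'
from h import *
import pickle
st();pickle.dump((camera_info("wrist"),state()),open("pics/w15.pkl","wb"));a=grab_frame("wrist")
cv2.imwrite("pics/w15.png",a);cv2.imwrite("pics/top15.png",grab_frame("top"))
E
```

```text
time: 23.62
tool_pos: [0.6156, 0.0345, 0.022]
tool_rot: [-0.0, 0.811, 0.584, -0.0]
contact_force: [-0.5, -0.4, 0.2]
gripper_width: 1.0
time: 24.45
tool_pos: [0.6169, 0.0344, 0.1646]
tool_rot: [0.001, 0.811, 0.584, 0.002]
contact_force: [-0.3, -0.1, 0.3]
gripper_width: 1.003
24.45 [0.6169 0.0344 0.1646] [[0.317, 0.948, 0.004], [0.948, -0.317, 0.0], [0.001, 0.003, -1.0]] F [-0.3 -0.1  0.3] g 1.003
```

View pics/w15.png

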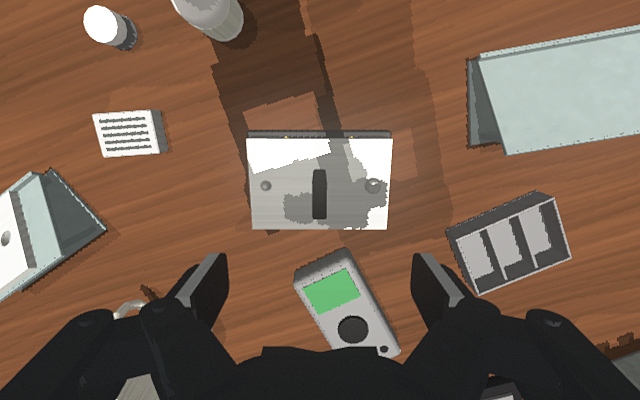

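View pics/top15.png

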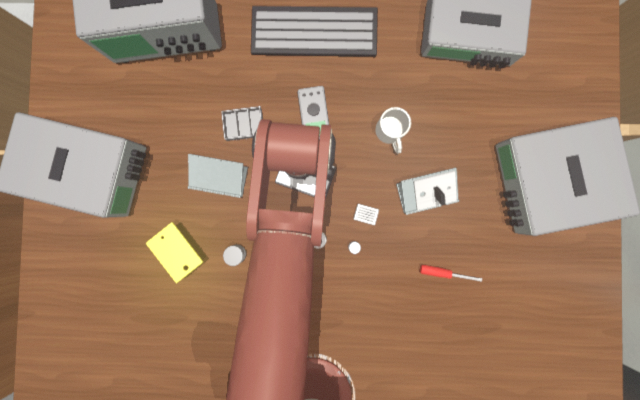

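```bash
python3 - <<'E'
from pnp import *
import pickle
i,s=pickle.load(open("pics/w15.pkl","rb"));c=cami(i)
w=pix2z(c,[[247,139],[392,139],[388,229],[252,229]],.050)[:,:2];print(w.mean(0)-[.6157,.0354],[np.linalg.norm(w[k]-w[(k+1)%4]).round(4) for k in range(4)],np.degrees(np.arctan2(*(w[1]-w[0])[::-1]))-90)
job_done();st()
E
```

```text
[0.00037254 0.0004451 ] [np.float64(0.1352), np.float64(0.09), np.float64(0.138), np.float64(0.0899)] -18.458586445272317
the job is handed in; nothing more can be done
the job is handed in; nothing more can be done
```

The job is handed in: the module nearest the base is flat in the nest and released, and the longer plate is flush on both rails with a pin through each hole. The arm's clock stood at about 24.5 s of the 54 s allowed. No verdict was reported.

**Last checks**
- **Plate:** its centre measured about 0.6 mm from the seat, and it is turned less than 0.1° from it. The descent stopped at the predicted rail height, where I pressed for about 0.5 s (up to 14 N) before opening. A picture taken then showed a pin in each hole.
- **Module:** after release its centre measured within about 0.2 mm of the seat point above the nest. I could not see it once the plate covered it.
- **Bench:** in the last top view the shorter plate and most of the bystanders look unmoved. I judged this by eye, not by measurement. The arm hid the adapter and most of the bottle there. The bottle and most other things also appear in the last wrist picture, but I did not see the adapter after the placing. The gripper is open about 0.1 m clear of the plate, with no contact force.

**What disagreed:** the real fingertips sit about 36 mm behind the reported TCP. Because of this my first grasp closed above the module's lid without touching it. I then lowered the shut fingers onto the lid to measure the offset, which pressed on it with up to about 39 N, and used that offset for everything after. The wrist camera and both placement contact heights agreed with it.

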